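# Load the carver's caddy from the back

### The job

Put the carver's things away in the fitted wooden caddy, tallest first and from the back to the front so that you never have to work over what is already loaded: the mallet standing on its head in the round recess at the back, then the square oil tin upright in the square recess, then the sanding block, grip up, in the long recess at the front. Set each one fully down into its recess and let go before you fetch the next; do not drop or knock over any of them, and leave the hammer, the gouge and the pot where they are.

Things in the scene. Friction and masses are not known exactly. Their poses are not given: they have to be found in the camera images.
- mallet_mid (a point): Carver's round wooden mallet standing on its head, handle up, 185 mm tall, 0.45 kg. Head 72 mm across up to 30 mm, narrowing to 62 mm at 88 mm up; dark round handle 28 mm thick from 94 to 175 mm up, then a narrowing tip. The point is on the axis, half-way up (92.5 mm above its underside); z up, yaw is free. Grip the handle about 150 mm above its underside.
- tin_mid (a point): Plain square metal oil tin, 60 x 60 x 110 mm, edges slightly rounded, with a black round cap (28 mm across, 12 mm high) on the middle of its top: 122 mm in all, 0.4 kg. The point is on the axis, 61 mm above its underside. x and y square to its sides, z up; any quarter turn is as good. Grip two opposite sides (60 mm) about 88 mm above its underside.
- sander_mid (a point): Wooden sanding block: base 46 (x) x 110 (y) x 26 mm, on its middle a dark flat-sided grip 42 mm (x) by 24 mm (y) from 26 to 70 mm up; 0.2 kg. The point is half-way up, 35 mm above its underside. y is its long direction, z up; a half turn is as good. Grip the 24 mm of the upright grip, fingers closing along y, about 49 mm above its underside.
- caddy: Wooden caddy screwed to the bench: board 265 (x) x 150 (y) x 22 mm with three recesses, 3 to 4 mm a side wider than what they take, in a row along x (92 mm, then 84 mm between centres), and a rail 14 mm thick, 50 mm high along its back edge (+x, away from the robot). Origin: centre of its underside; z up. With fingers closing along its y a gripper stays clear of the taller thing behind.
- place_round (a point): Round recess, 78 mm across, 12 mm deep, at the back of the caddy. The point is at the centre of its floor, 10 mm above the bench; axes as the caddy's.
- place_square (a point): Square recess, 66 x 66 mm with its sides along the caddy's x and y, 12 mm deep, in the middle of the caddy. The point is at the centre of its floor, 10 mm above the bench; axes as the caddy's.
- place_long (a point): Long recess, 54 mm (caddy's x) by 118 mm (caddy's y), 12 mm deep, at the front of the caddy, nearest the robot. The point is at the centre of its floor, 10 mm above the bench; axes as the caddy's.
- mallet: The mallet as a solid; origin at the centre of its underside.
- tin: The tin as a solid; origin at the centre of its underside.
- sander: The sanding block as a solid; origin at the centre of its underside.
- hammer: Bystander: hammer lying on the bench to the right of the caddy, about 250 mm long. Leave it.
- gouge: Bystander: carving gouge lying on the bench beyond the work, 210 mm long, 26 mm thick, long axis x. Leave it.
- pot: Bystander: small open clay pot, 84 mm across, 80 mm tall, standing to the left at the back of the work. Leave it.
Things that resemble listed ones, but are neither listed nor needed, are in the scene too. What is shaped like the tin but blue, green or purple is not meant.

How it is judged:
By the outcome, as a careful person would: the job done as asked, in the order asked, and still so for the second after the job is handed in, with the robot touching nothing.
It also fails if it takes over 70 s, if anything falls off the work surface, if the arm or the gripper's body presses on something with over 40 N, if the wrist force passes 120 N, or if a joint passes its speed limit or range.

### The arm

A 6-joint arm with a two-finger parallel gripper is mounted at the origin on the work surface. World frame = base frame: x ahead of the robot, y to its left, z up, the work surface at z = 0. Lengths are in mm, angles in degrees, forces in N, time in s.
With the tool pointing down it reaches from about 300 to 850 mm from the base axis. Payload 4.2 kg.
Tool frame: the origin (TCP) lies at the very end of the fingers, on their centre line; the grasp point (between the pads) lies 19 mm behind it; z points along the fingers, y is the direction in which the jaws open and shut (so a half turn about z gives the same grasp; the last joint's range is limited). The gripper opens to 91 mm and grips with 3 to 60 N. Pads are 32 mm wide; open, the fingers measure 118 mm over their backs; the gripper's body (76 mm by 178 mm) begins 60 mm behind the grasp point.
Start: joints at [69.5, 18.312, 89.639, -0, 72.044, -1.146], TCP at [190.566, 542.524, 175.376] pointing down, gripper open.
Joint ranges: [-177.97, 177.97], [-48.28, 115.42], [12.27, 149.76], [-77.06, 257.06], [2.81, 150.46], [-146.56, 146.56]. Speed limits (degrees/s): [147.25, 147.25, 180, 180, 180, 180].

### API

Orientations are given as [roll, pitch, yaw] about the fixed x, y, z axes, in that order (R = Rz(yaw) Ry(pitch) Rx(roll)).
In Python, from workcell import telemetry, grab_frame, job gives the robot as it stands.
- The arm moves only by the tool drive_tool, never from a script. Its argument "moves" is a list of rows, each an object of numbers: "claw": the closure, from -1 (fully open) to 1 (shut); "dx", "dy", "dz": the shift along the tool's x, y, z in units of 20 mm (1.0 is 20 mm); "yaw": the turn about the tool's z in units of 0.15 rad (1.0 is 0.15 rad). In form: [{"claw": .., "dx": .., "dy": .., "dz": .., "yaw": ..}, ...]. A call has 1 to 5 rows; each row shifts and turns the pose as measured when the row begins, along the tool's axes as they then stand; what a row does not reach is not made up. A row lasts 1/8 s, in which the tool goes at most 62.5 mm and 10.7 degrees, less where a joint would pass 70% of its speed; a pose out of reach is approached as far as the arm can. A call with a number of a shift or a turn outside -1 to 1 is refused whole. A call with a gripper value outside its range is refused whole. The fingers move at their own pace and stop on an object; "grip_force" is the grip in N (left out, the last holds). Time passes only in rows, so rows that do not move let the fingers close. It gives the time, the measured TCP pose, the force and the opening at its end, in the units of the state.
- telemetry.state(): the state, without advancing time (a new reading comes with each control period).
- grab_frame(name): name is "scene" or "top"; returns a dict with "color" (384x512x3 uint8, blue, green, red), "vertical_fov" (degrees; the focal length in pixels is half the picture's height over the tangent of half this angle, whatever the lens; pixels are square), "cx", "cy" (the principal point, pixels), "pose" (4x4, takes a point from camera to world coordinates). Camera axes: x right, y down, z forward; pixel columns grow to the right and rows downward; lengths in mm; the calibration is good to about 2 mm. A picture is of the moment at which its call begins. There is no depth.
- job.job_done(): hands the job in, once; it reports no verdict.
The state is a dict: "time_s": time; "qpos": joint angles; "qvel": joint speeds; "effort": joint torques, N m; "ee_pos": TCP position; "ee_rot": TCP orientation; "force": force on the tool from outside, world axes, zero at the start; "torque": the same for the moment, N m; "gripper_width": finger opening in mm.
Only numpy, scipy, OpenCV 4.12 (cv2) and the standard library are available. Lean on these libraries where they do the work, as an engineer would, in place of code of your own. Each camera call takes 0.05 s, during which the arm holds its last target.

## Working session

There is one attempt and no reset: what is moved stays moved. The work goes in short steps, Python scripts to look and compute and a tool call to move; the robot and the scene stay as the last step left them, time stands still between calls to the robot, and variables do not carry over. Pictures are saved under pics/ and viewed, and the job is handed in when it is done.

Besides the shell and the picture viewer there is one more tool, called after "Call:" as name([rows], argument=value, ...), one row to a line, values as JSON. drive_tool: Moves the arm, as the interface text tells. Its arguments: {"type":"object","properties":{"moves":{"type":"array"},"grip_force":{"type":"number"}},"required":["moves"]}

```bash
mkdir -p pics; ls; python3 - <<'E'
from workcell import telemetry, grab_frame
import cv2,json,numpy as np
np.set_printoptions(suppress=True,precision=4)
print(telemetry.state())
for n in("scene","top"):
    f=grab_frame(n); cv2.imwrite(f"pics/{n}0.png",f["color"])
    np.save(f"pics/{n}0.npy",f,allow_pickle=True)
    print(n,f["vertical_fov"],f["cx"],f["cy"],f["pose"],{k for k in f})
E
```

```text
pics
{'time_s': 0.0, 'qpos': array([69.497 , 18.353 , 89.7075, -0.003 , 72.0414, -1.1468]), 'qvel': array([-0.0789,  0.0076,  0.0119,  0.0247, -0.1236,  0.0611]), 'effort': array([ -0.0009, -41.247 , -23.1976,   0.0728,   0.0457,  -0.0001]), 'ee_pos': array([190.4039, 541.9579, 174.4992]), 'ee_rot': array([-179.8981,    0.0008,  160.6447]), 'force': array([0.9821, 0.3854, 0.1367]), 'torque': array([-0.0068,  0.0012, -0.0384]), 'gripper_width': 91.34853483919476}
scene 46.72495242274892 259.7831633005292 193.33101682403748 [[   0.3519    0.7667   -0.537  1208.5313]
 [   0.936    -0.2868    0.2039 -222.7236]
 [   0.0023   -0.5744   -0.8186 1071.2641]
 [   0.        0.        0.        1.    ]] {'pose', 'cx', 'vertical_fov', 'color', 'cy'}
top 49.63475096864937 256.41881955685756 187.24914296488762 [[   0.0267   -0.9794    0.2     317.7923]
 [  -0.9996   -0.0252    0.01      2.2126]
 [  -0.0047   -0.2002   -0.9797 1219.0414]
 [   0.        0.        0.        1.    ]] {'pose', 'cx', 'vertical_fov', 'color', 'cy'}
```

View pics/scene0.png

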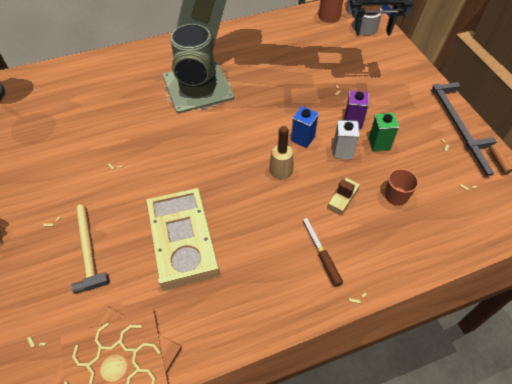

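View pics/top0.png

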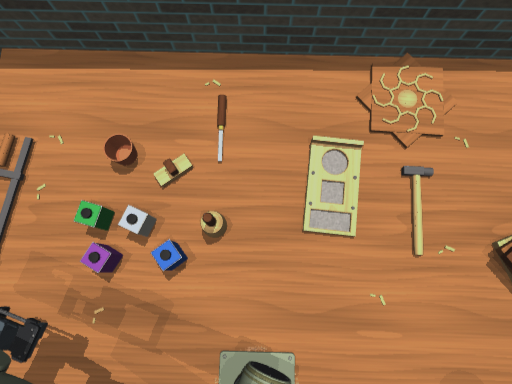

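```bash
cat > h.py <<'E'
import numpy as np,cv2
np.set_printoptions(suppress=True,precision=2)
def load(n): return np.load(n,allow_pickle=True).item()
def K(f):
    h=f["color"].shape[0]; F=h/2/np.tan(np.radians(f["vertical_fov"])/2)
    return np.array([[F,0,f["cx"]],[0,F,f["cy"]],[0,0,1.]])
def proj(f,P):
    P=np.atleast_2d(P).astype(float); T=np.linalg.inv(f["pose"]); c=P@T[:3,:3].T+T[:3,3]
    q=c@K(f).T; return q[:,:2]/q[:,2:]
def ray(f,uv,z):
    uv=np.atleast_2d(uv).astype(float); d=np.c_[uv,np.ones(len(uv))]@np.linalg.inv(K(f)).T@f["pose"][:3,:3].T
    o=f["pose"][:3,3]; return o+d*((z-o[2])/d[:,2])[:,None]
def crop(f,x0,y0,x1,y1,s,fn):
    c=cv2.resize(f["color"][y0:y1,x0:x1],None,fx=s,fy=s,interpolation=cv2.INTER_CUBIC); 
    for i in range(x0-x0%10+10,x1,10): cv2.putText(c,str(i),(int((i-x0)*s),10),0,.33,(255,255,255),1);cv2.line(c,(int((i-x0)*s),12),(int((i-x0)*s),17),(255,255,255),1)
    for i in range(y0-y0%10+10,y1,10): cv2.putText(c,str(i),(0,int((i-y0)*s)+4),0,.33,(255,255,255),1)
    cv2.imwrite(fn,c)
E
python3 - <<'E'
from h import *
t=load("pics/top0.npy");s=load("pics/scene0.npy")
crop(t,70,140,240,275,4.5,"pics/t1.png")
crop(s,260,80,420,215,4.5,"pics/s1.png")
crop(t,295,125,375,245,5,"pics/t2.png")
crop(s,135,180,230,295,5,"pics/s2.png")
E
```

```text
(no output)
```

View pics/t1.png

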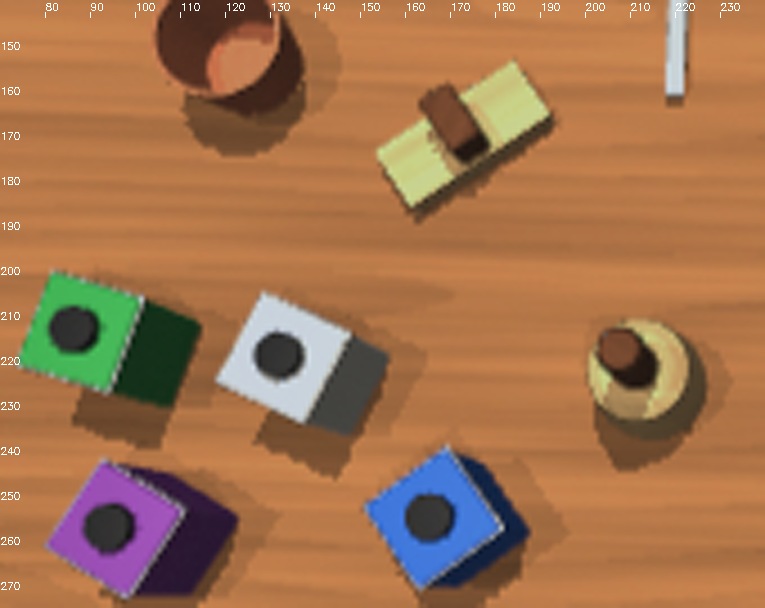

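View pics/s1.png

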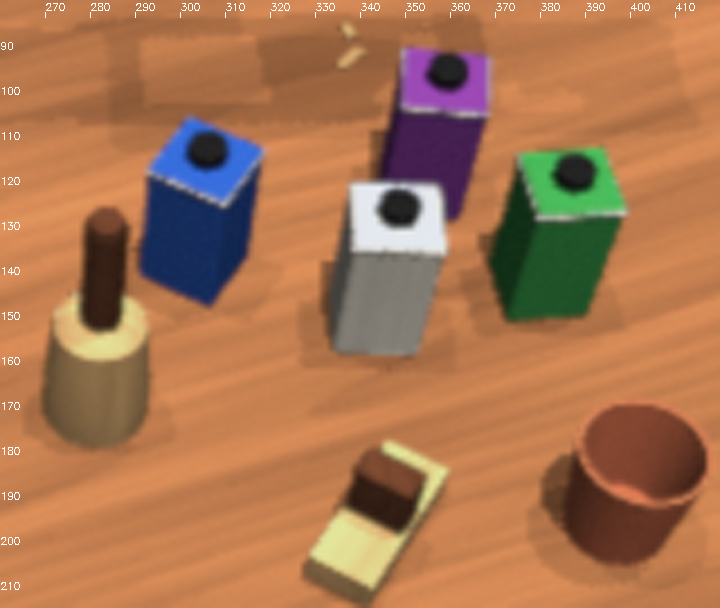

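View pics/t2.png

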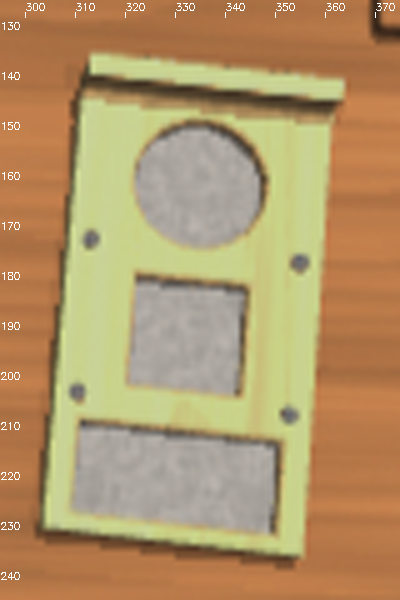

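View pics/s2.png

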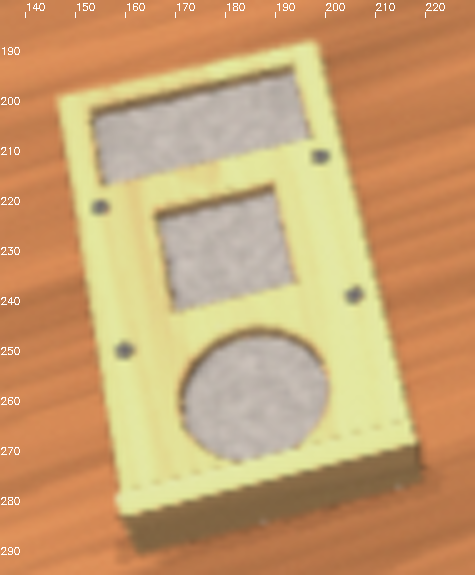

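```bash
cat > fit.py <<'E'
from h import *
from scipy.optimize import least_squares
t=load("pics/top0.npy");s=load("pics/scene0.npy")
T1=lambda L:np.array(L)/4.5+[70,140]-.5
S1=lambda L:np.array(L)/4.5+[260,80]-.5
T2=lambda L:np.array(L)/5+[295,125]-.5
S2=lambda L:np.array(L)/5+[135,180]-.5
def R(a): c,s_=np.cos(a),np.sin(a); return np.array([[c,-s_,0],[s_,c,0],[0,0,1]])
def fit(name,obs,x0,model):
    # obs list (frame, pixels)
    def res(p,fr):
        return np.concatenate([(proj(f,R(p[2])@0+ (model(p)[ids]@R(p[2]).T+[p[0],p[1],0]))-px).ravel() for f,px,ids in obs if f in fr_(fr)])
    def fr_(k): return [F for F in (t,s) if k in('b','t' if F is t else 's')]
    return {k:(lambda r:(r.x,np.abs(r.fun).max(),np.sqrt(np.mean(r.fun**2))))(least_squares(lambda p:np.concatenate([(proj(f,model(p)[ids]@R(p[2]).T+[p[0],p[1],0])-px).ravel() for f,px,ids in obs if k=='b' or (k=='t')==(f is t)]),x0)) for k in 'bts'}
def show(name,r):
    for k,v in r.items(): print(name,k,v[0],"yaw",np.degrees(v[0][2]),"max",v[1],"rms",v[2])
# caddy: p=x,y,yaw,roundx
def cm(p):
    r=p[3]; q=r-92; l=r-176
    return np.array([[-132.5,75,22],[-132.5,-75,22],[132.5,75,50],[132.5,-75,50],
     [q+33,33,22],[q+33,-33,22],[q-33,-33,22],[q-33,33,22],
     [l+27,59,22],[l+27,-59,22],[l-27,-59,22],[l-27,59,22],[r,0,22]])
def ob(f,px): return (f,px)
i=np.arange(13)
ct=T2([(43,528),(302,556),(92,53),(345,80),(137,273),(249,287),(240,396),(127,383),(81,421),(281,440),(275,535),(70,512),(201,184)])
cs=S2([(318,40),(58,98),(418,443),(123,516),(298,281),(175,312),(154,218),(275,184),(312,136),(102,186),(91,114),(294,66),(254,395)])
caddy=fit("c",[(t,ct,i),(s,cs,i)],[600,-150,0,80],cm); 
def tm(p): return np.array([[30,30,110],[30,-30,110],[-30,-30,110],[-30,30,110],[0,0,122]])
i=np.arange(5)
tt=T1([(263,291),(352,331),(306,424),(216,381),(279,355)]); ts=S1([(447,255),(358,249),(349,183),(439,186),(400,208)])
# match corner order: top image up=+x,left=+y ; 
tin=fit("t",[(t,tt,i),(s,ts,i)],[500,250,-.4-.4],tm)
def sm(p): return np.array([[23,55,26],[23,-55,26],[-23,-55,26],[-23,55,26]])
i=np.arange(4)
st=T1([(376,153),(515,60),(553,112),(411,209)]); ss=S1([(371,588),(307,556),(386,440),(448,470)])
if __name__=="__main__":
    show("caddy",caddy);show("tin",tin)
    print(ray(t,st,26));print(ray(s,ss,26))
    print("mallet",ray(t,T1([(618,347)]),185),ray(s,S1([(106,217)]),185),ray(t,T1([(639,369)]),88),ray(s,S1([(100,325)]),88))
    print("tin c",ray(t,tt,110),ray(s,ts,110))
E
python3 fit.py
```

```text
caddy b [ 572.21 -209.62   -0.09   75.01] yaw -4.905284431571088 max 2.3993128487984734 rms 0.9396268317035691
caddy t [ 571.98 -209.66   -0.09   75.25] yaw -5.019178217844339 max 2.376230261246633 rms 0.9131305552314067
caddy s [ 572.47 -209.59   -0.08   74.74] yaw -4.804341001314222 max 2.46679503499999 rms 0.9616296906328312
tin b [449.03 343.26  -0.4 ] yaw -22.67415754507876 max 0.561020035487644 rms 0.29165487340229335
tin t [449.22 343.69  -0.4 ] yaw -22.704082992075026 max 0.18993791142364103 rms 0.12757711146227776
tin s [448.92 342.72  -0.39] yaw -22.615378306785026 max 0.6529558690727981 rms 0.35080018438545263
[[595.   320.94  26.  ]
 [660.67 233.48  26.  ]
 [625.73 206.2   26.  ]
 [558.07 295.19  26.  ]]
[[657.36 232.77  26.  ]
 [621.71 205.86  26.  ]
 [557.07 294.08  26.  ]
 [593.03 320.65  26.  ]]
mallet [[450.61 135.   185.  ]] [[445.44 133.86 185.  ]] [[449.96 134.01  88.  ]] [[448.13 133.32  88.  ]]
tin c [[488.54 360.02 110.  ]
 [465.72 304.49 110.  ]
 [409.51 327.4  110.  ]
 [433.63 383.25 110.  ]
 [450.16 347.01 110.  ]] [[488.86 357.65 110.  ]
 [464.05 306.12 110.  ]
 [408.85 326.94 110.  ]
 [432.22 381.68 110.  ]
 [441.05 348.26 110.  ]]
```

```bash
python3 - <<'E'
from fit import *
for f,px in((t,ct),(s,cs)):
    p=caddy['b'][0]; print((proj(f,cm(p)@R(p[2]).T+[p[0],p[1],0])-px))
print(ray(t,ct,22)); print(ray(s,cs,22))
E
```

```text
[[ 0.07 -2.39]
 [ 0.29 -2.17]
 [-0.65  2.24]
 [-0.27  2.24]
 [-0.04  0.24]
 [-0.09 -0.13]
 [ 0.12  0.05]
 [ 0.14  0.16]
 [-0.25 -0.34]
 [ 0.28  0.35]
 [ 0.23 -0.15]
 [ 0.34 -0.12]
 [-0.18  0.03]]
[[ 0.38  2.4 ]
 [ 0.49  2.34]
 [-0.39 -2.11]
 [-0.89 -1.75]
 [-0.24  0.76]
 [ 0.03  0.37]
 [ 0.44 -1.16]
 [-0.12  0.17]
 [ 0.03  0.71]
 [ 0.2   0.28]
 [-0.27 -0.84]
 [ 0.03 -0.36]
 [ 0.37 -0.06]]
[[ 439.73 -123.4    22.  ]
 [ 427.55 -272.05   22.  ]
 [ 727.18 -151.75   22.  ]
 [ 713.98 -303.8    22.  ]
 [ 591.73 -178.22   22.  ]
 [ 584.96 -244.13   22.  ]
 [ 519.71 -237.87   22.  ]
 [ 525.7  -172.07   22.  ]
 [ 502.58 -145.23   22.  ]
 [ 494.44 -261.27   22.  ]
 [ 439.2  -256.79   22.  ]
 [ 449.37 -138.92   22.  ]
 [ 647.05 -216.56   22.  ]]
[[ 437.96 -122.22   22.  ]
 [ 425.33 -272.58   22.  ]
 [ 703.05 -144.98   22.  ]
 [ 689.25 -296.65   22.  ]
 [ 588.96 -176.86   22.  ]
 [ 584.23 -243.68   22.  ]
 [ 522.81 -240.25   22.  ]
 [ 524.8  -172.     22.  ]
 [ 501.19 -143.92   22.  ]
 [ 492.37 -262.38   22.  ]
 [ 442.76 -257.38   22.  ]
 [ 450.94 -140.32   22.  ]
 [ 646.8  -216.98   22.  ]]
```

```bash
cat > plan.py <<'E'
import sys
from h import *
from workcell import telemetry
def go(x,y,z,yaw=None):
    s=telemetry.state(); p=s["ee_pos"]; a=np.radians(s["ee_rot"][2])
    d=np.array([x,y,z])-p; yw=s["ee_rot"][2]
    dx=d[0]*np.cos(a)+d[1]*np.sin(a); dy=d[0]*np.sin(a)-d[1]*np.cos(a)
    print("t",round(s["time_s"],2),"pos",p,"rot",s["ee_rot"],"F",s["force"],"w",round(s["gripper_width"],1),"q",s["qpos"])
    print("units dx %.2f dy %.2f dz %.2f"%(dx/20,dy/20,-d[2]/20), "" if yaw is None else "yaw(world +) %.2f deg; units %.2f"%(((yaw-yw+180)%360-180),-np.radians((yaw-yw+180)%360-180)/.15))
if __name__=="__main__": go(*map(float,sys.argv[1:]))
E
python3 - <<'E'
from fit import *
i=np.arange(4,13)
c=fit("c",[(t,ct[4:],i),(s,cs[4:],i)],[600,-150,0,80],cm);show("caddy",c)
for k in 'bts':
    p=c[k][0]
    for nm,o in(("round",0),("square",-92),("long",-176)): print(k,nm,R(p[2])[:2,:2]@[p[3]+o,0]+p[:2])
show("sander",fit("s",[(t,st,np.arange(4)),(s,np.array(ss),np.array([1,2,3,0])[[0,0,0,0]]*0+np.array([1,1,1,1]))][:1],[609,264,.65],lambda p:sm(p)))
# mallet grid overlay
out=[]
for f,n,box in((t,"t",(185,195,235,245)),(s,"s",(255,115,305,190))):
    S=8;x0,y0,x1,y1=box
    c_=cv2.resize(f["color"][y0:y1,x0:x1],None,fx=S,fy=S,interpolation=cv2.INTER_CUBIC)
    for r,z,col in((36,0,(0,255,255)),(36,30,(0,255,0)),(31,88,(255,0,0)),(14,94,(255,0,255)),(14,175,(255,255,0))):
        a=np.linspace(0,2*np.pi,60); q=proj(f,np.c_[449.3+r*np.cos(a),134+r*np.sin(a),0*a+z])
        cv2.polylines(c_,[(((q+.5-[x0,y0])*S).round().astype(int))],True,col,1)
    out.append(cv2.resize(c_,(400,600*1 if n=="s" else 400)))
out[0]=cv2.copyMakeBorder(out[0],0,200,0,0,0)
cv2.imwrite("pics/mal.png",np.hstack(out))
E
python3 plan.py 449.3 134 205
```

```text
caddy b [ 2952.16  -412.46    -0.09 -2313.57] yaw -4.8722377349358865 max 1.1549769421457086 rms 0.36460774191631695
caddy t [ 5675.79  -662.25    -0.09 -5048.59] yaw -5.068894993688724 max 0.4042482203563793 rms 0.19280499534142584
caddy s [ 4252.67  -510.87    -0.08 -3617.77] yaw -4.679602185722473 max 1.1121014661896993 rms 0.46543044896799923
b round [ 646.96 -215.96]
b square [ 555.29 -208.14]
b long [ 471.59 -201.01]
t round [ 646.94 -216.19]
t square [ 555.3  -208.06]
t long [ 471.63 -200.64]
s round [ 646.96 -215.72]
s square [ 555.26 -208.22]
s long [ 471.54 -201.36]
t 0.1 pos [190.37 542.05 174.61] rot [-179.91   -0.    160.65] F [ 0.15 -0.09 -0.27] w 91.4 q [69.5  18.35 89.7  -0.   72.04 -1.14]
units dx -18.98 dy -14.96 dz -1.52 Traceback (most recent call last):
  File "<stdin>", line 7, in <module>
  File "fit.py", line 14, in fit
    return {k:(lambda r:(r.x,np.abs(r.fun).max(),np.sqrt(np.mean(r.fun**2))))(least_squares(lambda p:np.concatenate([(proj(f,model(p)[ids]@R(p[2]).T+[p[0],p[1],0])-px).ravel() for f,px,ids in obs if k=='b' or (k=='t')==(f is t)]),x0)) for k in 
[... 558 characters left out ...]
                       ~~~~~~~~^^^
    return self.f(x, *self.args, **self.kwargs)
           ~~~~~~^^^^^^^^^^^^^^^^^^^^^^^^^^^^^^
  File "fit.py", line 14, in <lambda>
    return {k:(lambda r:(r.x,np.abs(r.fun).max(),np.sqrt(np.mean(r.fun**2))))(least_squares(lambda p:np.concatenate([(proj(f,model(p)[ids]@R(p[2]).T+[p[0],p[1],0])-px).ravel() for f,px,ids in obs if k=='b' or (k=='t')==(f is t)]),x0)) for k in 'bts'}
                                                                                                     ~~~~~~~~~~~~~~^^^^^^^^^^^^^^^^^^^^^^^^^^^^^^^^^^^^^^^^^^^^^^^^^^^^^^^^^^^^^^^^^^^^^^^^^^^^^^^^^^^^^^^^^^^^^^^^^^^^^^^^^^^^^^^^^^
ValueError: need at least one array to concatenate
```

```bash
cat > mal.py <<'E'
from fit import *
sx=np.array(ss)[[0,1,2,3]]
sd=fit("s",[(t,st,np.array([3,0,1,2])*0+np.array([0,1,2,3])*0+np.array([0,1,2,3])),],[609,264,.65],sm) if 0 else None
for f,px in((t,st),(s,ss)):
    q=ray(f,px,26)[:,:2]; print("sander c",q.mean(0))
out=[]
for f,n,box in((t,"t",(185,195,235,245)),(s,"s",(255,115,305,190))):
    S=8;x0,y0,x1,y1=box
    c_=cv2.resize(f["color"][y0:y1,x0:x1],None,fx=S,fy=S,interpolation=cv2.INTER_CUBIC)
    for r,z,col in((36,0,(0,255,255)),(36,30,(0,255,0)),(31,88,(255,0,0)),(14,94,(255,0,255)),(14,175,(255,255,0))):
        a=np.linspace(0,2*np.pi,60); q=proj(f,np.c_[449.3+r*np.cos(a),134+r*np.sin(a),0*a+z])
        cv2.polylines(c_,[(((q+.5-[x0,y0])*S).round().astype(int))],True,col,1)
    out.append(c_)
out[0]=cv2.copyMakeBorder(out[0],0,200,0,0,cv2.BORDER_CONSTANT)
cv2.imwrite("pics/mal.png",np.hstack(out))
E
python3 mal.py
```

```text
sander c [609.87 263.95]
sander c [607.29 263.34]
```

View pics/mal.png

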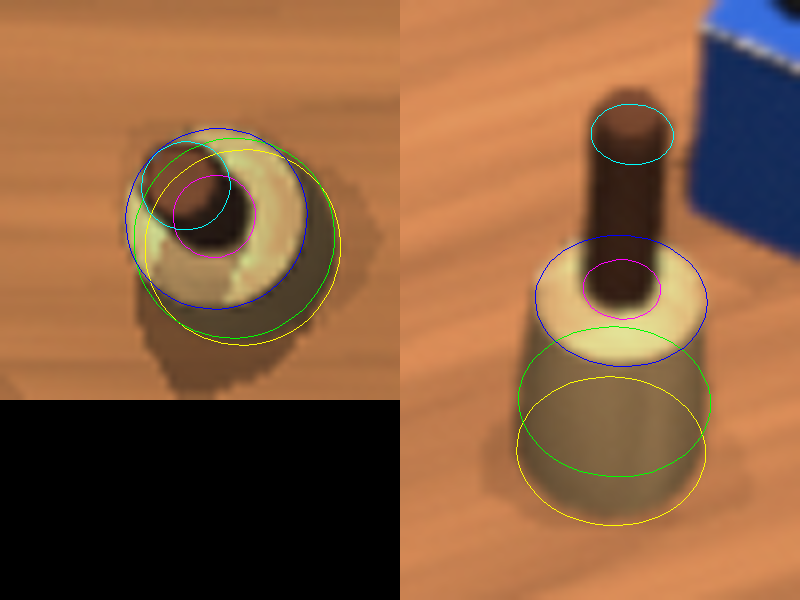

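Call:
drive_tool([
  {"claw": -1, "dx": -1, "dy": -0.8, "dz": -0.5, "yaw": 0},
  {"claw": -1, "dx": -1, "dy": -0.8, "dz": -0.5, "yaw": 0},
  {"claw": -1, "dx": -1, "dy": -0.8, "dz": -0.5, "yaw": 0},
  {"claw": -1, "dx": -1, "dy": -0.8, "dz": 0, "yaw": 0},
  {"claw": -1, "dx": -1, "dy": -0.8, "dz": 0, "yaw": 0},
], grip_force=25)

```text
time_s: 0.72
ee_pos: [261.6, 425.7, 206.5]
ee_rot: [-179.7, 0.1, 160.7]
force: [-0.7, -0.1, -0.4]
gripper_width: 91.2
```

```bash
python3 plan.py 449.2 134 210
```

```text
t 0.72 pos [261.57 425.71 206.51] rot [-179.72    0.14  160.74] F [-0.69 -0.09 -0.42] w 91.2 q [ 57.26  10.51  95.81  -0.21  73.91 -13.42]
units dx -13.67 dy -10.67 dz -0.17
```

Call:
drive_tool([
  {"claw": -1, "dx": -1, "dy": -0.8, "dz": 0, "yaw": 0},
  {"claw": -1, "dx": -1, "dy": -0.8, "dz": 0, "yaw": 0},
  {"claw": -1, "dx": -1, "dy": -0.8, "dz": 0, "yaw": 0},
  {"claw": -1, "dx": -1, "dy": -0.8, "dz": 0, "yaw": 0},
  {"claw": -1, "dx": -1, "dy": -0.8, "dz": 0, "yaw": 0},
])

```text
time_s: 1.35
ee_pos: [332.4, 306.3, 209.7]
ee_rot: [-179.7, 0.3, 160.6]
force: [0.6, -0.2, 0.3]
gripper_width: 91.2
```

Call:
drive_tool([
  {"claw": -1, "dx": -1, "dy": -0.8, "dz": 0, "yaw": 0},
  {"claw": -1, "dx": -1, "dy": -0.8, "dz": 0, "yaw": 0},
  {"claw": -1, "dx": -1, "dy": -0.8, "dz": 0, "yaw": 0},
  {"claw": -1, "dx": -1, "dy": -0.8, "dz": 0, "yaw": 0},
  {"claw": -1, "dx": -1, "dy": -0.7, "dz": 0, "yaw": 0},
])

```text
time_s: 1.98
ee_pos: [401.2, 188.6, 213.1]
ee_rot: [-179.6, 0.5, 160.4]
force: [-0.2, 0.2, -0.9]
gripper_width: 91.2
```

```bash
python3 plan.py 449.2 134 210
```

```text
t 1.98 pos [401.18 188.64 213.07] rot [-179.62    0.46  160.39] F [-0.17  0.21 -0.88] w 91.2 q [ 24.2    4.86 101.64  -0.62  73.43 -46.01]
units dx -3.18 dy -1.77 dz 0.15
```

Call:
drive_tool([
  {"claw": -1, "dx": -0.9, "dy": -0.5, "dz": 0, "yaw": 0},
  {"claw": -1, "dx": -0.9, "dy": -0.5, "dz": 0, "yaw": 0},
  {"claw": -1, "dx": -0.8, "dy": -0.5, "dz": 0, "yaw": 0},
  {"claw": -1, "dx": -0.4, "dy": -0.2, "dz": 0, "yaw": 0},
  {"claw": -1, "dx": 0, "dy": 0, "dz": 0, "yaw": 0},
])

```text
time_s: 2.6
ee_pos: [445.6, 127.9, 215.7]
ee_rot: [-179.5, 0.5, 160.0]
force: [0.1, -0.1, 0.5]
gripper_width: 91.3
```

```bash
python3 plan.py 449.2 134 131; python3 - <<'E'
from workcell import grab_frame
from h import *
f=grab_frame("top");crop(f,170,150,260,250,6,"pics/t3.png")
g=grab_frame("scene");crop(g,240,90,330,190,6,"pics/s3.png")
E
```

```text
t 2.6 pos [445.58 127.94 215.74] rot [-179.54    0.53  160.03] F [ 0.08 -0.05  0.53] w 91.3 q [ 15.15   6.61  99.24  -0.71  73.97 -54.68]
units dx -0.07 dy 0.35 dz 4.24
```

View pics/s3.png

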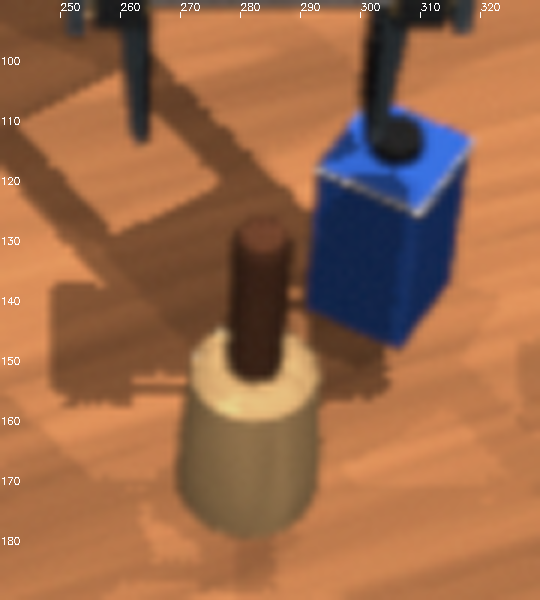

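Call:
drive_tool([
  {"claw": -1, "dx": -0.1, "dy": 0.3, "dz": 0.8, "yaw": 0},
  {"claw": -1, "dx": 0, "dy": 0, "dz": 1, "yaw": 0},
  {"claw": -1, "dx": 0, "dy": 0, "dz": 1, "yaw": 0},
  {"claw": -1, "dx": 0, "dy": 0, "dz": 0.8, "yaw": 0},
  {"claw": -1, "dx": 0, "dy": 0, "dz": 0.3, "yaw": 0},
])

```text
time_s: 3.32
ee_pos: [447.7, 136.1, 131.6]
ee_rot: [-179.5, 0.4, 160.4]
force: [-0.2, -0.1, 0.9]
gripper_width: 91.3
```

```bash
python3 plan.py 449.2 134 131
```

```text
t 3.33 pos [447.66 136.07 131.59] rot [-179.51    0.35  160.37] F [-0.16 -0.14  0.87] w 91.3 q [ 15.98  10.73 106.93  -0.68  62.34 -54.06]
units dx -0.11 dy -0.07 dz 0.03
```

Call:
drive_tool([
  {"claw": -1, "dx": -0.1, "dy": -0.1, "dz": 0, "yaw": 0},
  {"claw": 1, "dx": 0, "dy": 0, "dz": 0, "yaw": 0},
  {"claw": 1, "dx": 0, "dy": 0, "dz": 0, "yaw": 0},
  {"claw": 1, "dx": 0, "dy": 0, "dz": 0, "yaw": 0},
  {"claw": 1, "dx": 0, "dy": 0, "dz": 0, "yaw": 0},
], grip_force=30)

```text
time_s: 3.95
ee_pos: [449.6, 134.2, 132.4]
ee_rot: [-179.6, 0.4, 160.4]
force: [0.6, 0.1, 0.2]
gripper_width: 54.4
```

Call:
drive_tool([
  {"claw": 1, "dx": 0, "dy": 0, "dz": 0, "yaw": 0},
  {"claw": 1, "dx": 0, "dy": 0, "dz": 0, "yaw": 0},
])

```text
time_s: 4.2
ee_pos: [449.8, 134.2, 132.7]
ee_rot: [-179.6, 0.5, 160.4]
force: [-0.0, -0.0, -0.1]
gripper_width: 34.3
```

```bash
python3 plan.py 449.2 134 131
```

```text
t 4.2 pos [449.77 134.18 132.65] rot [-179.6     0.47  160.41] F [-0.05 -0.01 -0.11] w 34.3 q [ 15.69  10.71 106.78  -0.68  62.35 -54.41]
units dx 0.02 dy -0.02 dz 0.08
```

Call:
drive_tool([
  {"claw": 1, "dx": 0, "dy": 0, "dz": 0, "yaw": 0},
  {"claw": 1, "dx": 0, "dy": 0, "dz": 0, "yaw": 0},
  {"claw": 1, "dx": 0, "dy": 0, "dz": -0.3, "yaw": 0},
  {"claw": 1, "dx": 0, "dy": 0, "dz": -0.5, "yaw": 0},
])

```text
time_s: 4.7
ee_pos: [447.6, 133.5, 147.4]
ee_rot: [-179.4, 0.2, 160.4]
force: [0.4, 0.8, -4.4]
gripper_width: 26.0
```

```bash
python3 plan.py 647 -216 185 175.1
```

```text
t 4.7 pos [447.55 133.52 147.35] rot [-179.38    0.2   160.42] F [ 0.38  0.76 -4.37] w 26.0 q [ 15.7    9.96 105.44  -0.69  64.8  -54.42]
units dx -15.25 dy -13.12 dz -1.88 yaw(world +) 14.68 deg; units -1.71
```

Call:
drive_tool([
  {"claw": 1, "dx": -0.5, "dy": -0.4, "dz": -0.6, "yaw": 0},
  {"claw": 1, "dx": -0.8, "dy": -0.7, "dz": -0.6, "yaw": 0},
  {"claw": 1, "dx": -1, "dy": -0.85, "dz": -0.4, "yaw": 0},
  {"claw": 1, "dx": -1, "dy": -0.85, "dz": 0, "yaw": 0},
  {"claw": 1, "dx": -1, "dy": -0.85, "dz": 0, "yaw": 0},
])

```text
time_s: 5.32
ee_pos: [507.3, 32.2, 185.3]
ee_rot: [-179.4, 0.4, 160.6]
force: [-0.3, 0.9, -4.8]
gripper_width: 26.1
```

Call:
drive_tool([
  {"claw": 1, "dx": -1, "dy": -0.85, "dz": 0, "yaw": 0},
  {"claw": 1, "dx": -1, "dy": -0.85, "dz": 0, "yaw": 0},
  {"claw": 1, "dx": -1, "dy": -0.85, "dz": 0, "yaw": 0},
  {"claw": 1, "dx": -1, "dy": -0.85, "dz": 0, "yaw": 0},
  {"claw": 1, "dx": -1, "dy": -0.85, "dz": 0, "yaw": 0},
])

```text
time_s: 5.95
ee_pos: [576.5, -90.0, 190.0]
ee_rot: [-179.4, 0.5, 160.5]
force: [0.4, 0.3, -4.7]
gripper_width: 26.0
```

```bash
python3 plan.py 647 -216 185
```

```text
t 5.95 pos [576.47 -89.96 190.03] rot [-179.36    0.54  160.47] F [ 0.39  0.26 -4.68] w 26.0 q [ -9.54  18.34  87.46  -0.75  73.78 -79.8 ]
units dx -5.43 dy -4.76 dz 0.25
```

Call:
drive_tool([
  {"claw": 1, "dx": -1, "dy": -0.9, "dz": 0, "yaw": 0},
  {"claw": 1, "dx": -1, "dy": -0.9, "dz": 0, "yaw": 0},
  {"claw": 1, "dx": -1, "dy": -0.9, "dz": 0, "yaw": 0},
  {"claw": 1, "dx": -0.9, "dy": -0.8, "dz": 0, "yaw": 0},
  {"claw": 1, "dx": -0.4, "dy": -0.4, "dz": 0.2, "yaw": 0},
])

```text
time_s: 6.58
ee_pos: [633.6, -202.2, 189.4]
ee_rot: [-179.2, 0.6, 160.3]
force: [1.1, 0.6, -4.2]
gripper_width: 25.8
```

Call:
drive_tool([
  {"claw": 1, "dx": -0.2, "dy": -0.1, "dz": 0.2, "yaw": 0},
  {"claw": 1, "dx": 0, "dy": 0, "dz": 0, "yaw": 0},
])

```text
time_s: 6.82
ee_pos: [635.9, -205.9, 184.2]
ee_rot: [-179.3, 0.4, 160.2]
force: [-0.2, 0.8, -4.5]
gripper_width: 26.0
```

```bash
python3 plan.py 647 -216 143.5; python3 - <<'E'
from workcell import grab_frame
from h import *
f=grab_frame("top");np.save("pics/top4.npy",f,allow_pickle=True);crop(f,280,110,390,250,4.2,"pics/t4.png")
g=grab_frame("scene");np.save("pics/scene4.npy",g,allow_pickle=True);crop(g,135,160,245,300,4.2,"pics/s4.png")
cv2.imwrite("pics/p4.png",np.hstack([cv2.imread("pics/t4.png"),cv2.imread("pics/s4.png")])[:,:])
E
```

```text
t 6.83 pos [ 635.91 -205.92  184.2 ] rot [-179.27    0.44  160.23] F [-0.17  0.78 -4.5 ] w 26.0 q [-18.51  26.4   75.69  -0.76  77.49 -88.58]
units dx -0.69 dy -0.29 dz 2.04
```

View pics/s4.png

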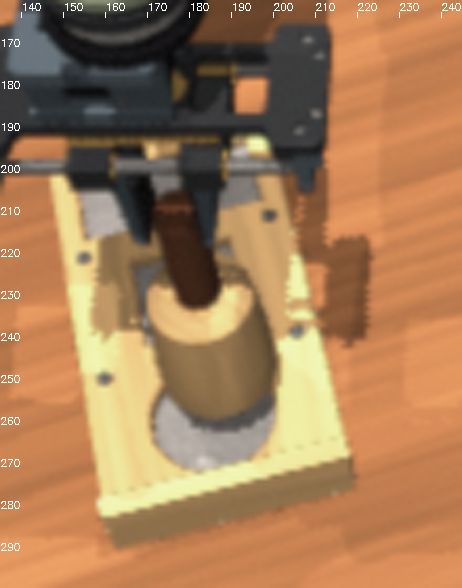

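View pics/t4.png

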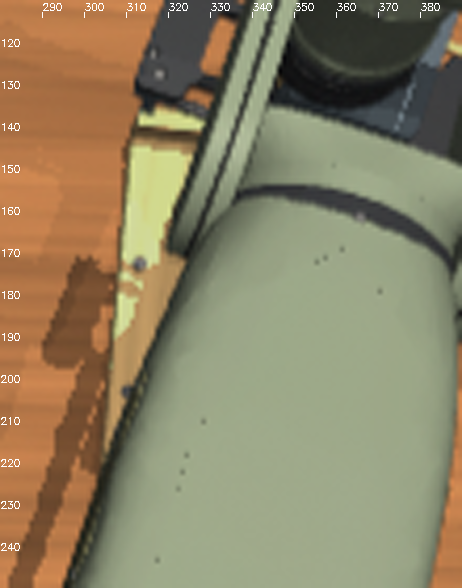

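```bash
cat > ov.py <<'E'
from h import *
def ov(f,x,y,zb,box,S,fn,lean=(0,0)):
    x0,y0,x1,y1=box
    c_=cv2.resize(f["color"][y0:y1,x0:x1],None,fx=S,fy=S,interpolation=cv2.INTER_CUBIC)
    for r,z,col in((36,0,(0,255,255)),(36,30,(0,255,0)),(31,88,(255,0,0)),(14,94,(255,0,255)),(14,175,(255,255,0))):
        a=np.linspace(0,2*np.pi,60); q=proj(f,np.c_[x+lean[0]*(z-150)+r*np.cos(a),y+lean[1]*(z-150)+r*np.sin(a),0*a+z+zb])
        cv2.polylines(c_,[(((q+.5-[x0,y0])*S).round().astype(int))],True,col,1)
    cv2.imwrite(fn,c_)
if __name__=="__main__":
    ov(load("pics/scene4.npy"),635.9,-205.9,51.2,(140,190,220,270),7,"pics/ov4.png")
E
python3 ov.py
```

```text
(no output)
```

View pics/ov4.png

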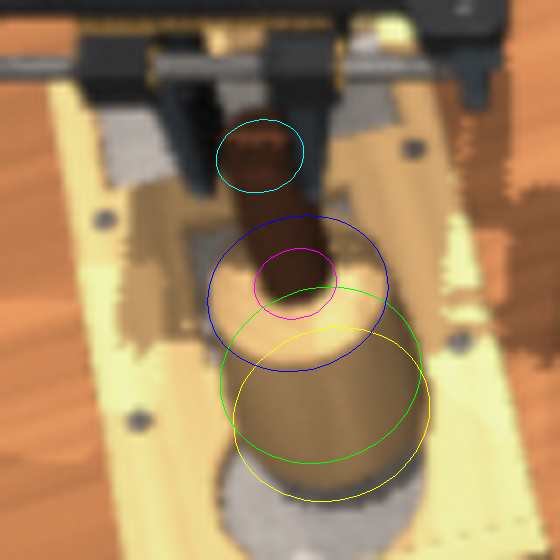

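Call:
drive_tool([
  {"claw": 1, "dx": -0.7, "dy": -0.3, "dz": 0.2, "yaw": 0},
  {"claw": 1, "dx": 0, "dy": 0, "dz": 0.3, "yaw": 0},
  {"claw": 1, "dx": 0, "dy": 0, "dz": 0, "yaw": 0},
])

```text
time_s: 7.3
ee_pos: [648.4, -215.6, 174.9]
ee_rot: [-179.3, 0.6, 160.3]
force: [0.5, -1.0, -5.5]
gripper_width: 25.9
```

```bash
python3 plan.py 647 -216 143.5
```

```text
t 7.3 pos [ 648.43 -215.65  174.87] rot [-179.29    0.57  160.35] F [ 0.54 -1.04 -5.52] w 25.9 q [-18.97  27.98  74.37  -0.74  77.08 -89.15]
units dx 0.06 dy -0.04 dz 1.57
```

Call:
drive_tool([
  {"claw": 1, "dx": 0, "dy": 0, "dz": 0.5, "yaw": 0},
  {"claw": 1, "dx": 0, "dy": 0, "dz": 0.3, "yaw": 0},
  {"claw": 1, "dx": 0, "dy": 0, "dz": 0, "yaw": 0},
])

```text
time_s: 7.68
ee_pos: [647.9, -215.4, 157.2]
ee_rot: [-179.3, 0.5, 160.4]
force: [1.0, -0.2, -4.2]
gripper_width: 26.0
```

```bash
python3 plan.py 647 -216 143.5;python3 - <<'E'
from workcell import grab_frame
from ov import *
g=grab_frame("scene");p=(648,-216,25)
ov(g,*p,(140,200,220,280),7,"pics/ov5.png")
E
```

```text
t 7.67 pos [ 647.86 -215.37  157.24] rot [-179.29    0.48  160.37] F [ 0.99 -0.21 -4.15] w 26.0 q [-18.96  28.49  76.04  -0.74  75.01 -89.14]
units dx 0.03 dy -0.04 dz 0.69
```

View pics/ov5.png

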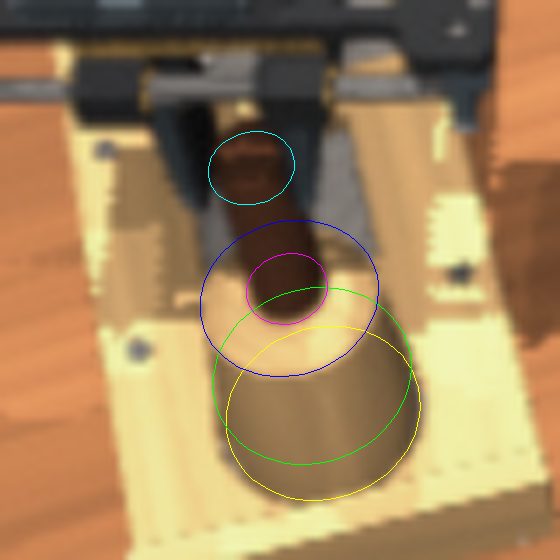

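Call:
drive_tool([
  {"claw": 1, "dx": 0.05, "dy": 0, "dz": 0.25, "yaw": 0},
  {"claw": 1, "dx": 0, "dy": 0, "dz": 0.25, "yaw": 0},
  {"claw": 1, "dx": 0, "dy": 0, "dz": 0.1, "yaw": 0},
])

```text
time_s: 8.1
ee_pos: [652.0, -217.8, 152.6]
ee_rot: [-179.2, 1.5, 160.4]
force: [0.4, 0.1, -1.7]
gripper_width: 25.7
```

```bash
python3 plan.py 647 -216 143
```

```text
t 8.1 pos [ 652.05 -217.82  152.63] rot [-179.23    1.49  160.37] F [ 0.38  0.1  -1.75] w 25.7 q [-19.    28.46  76.77  -0.83  73.29 -89.13]
units dx 0.27 dy 0.00 dz 0.48
```

```bash
python3 plan.py 647 -216 143.5;python3 - <<'E'
from workcell import grab_frame
from ov import *
g=grab_frame("scene");
ov(g,652,-217.8,20,(140,200,220,280),7,"pics/ov6.png")
E
```

```text
t 8.1 pos [ 652.05 -217.82  152.63] rot [-179.23    1.49  160.37] F [ 0.38  0.1  -1.75] w 25.7 q [-19.    28.46  76.77  -0.83  73.29 -89.13]
units dx 0.27 dy 0.00 dz 0.46
```

View pics/ov6.png

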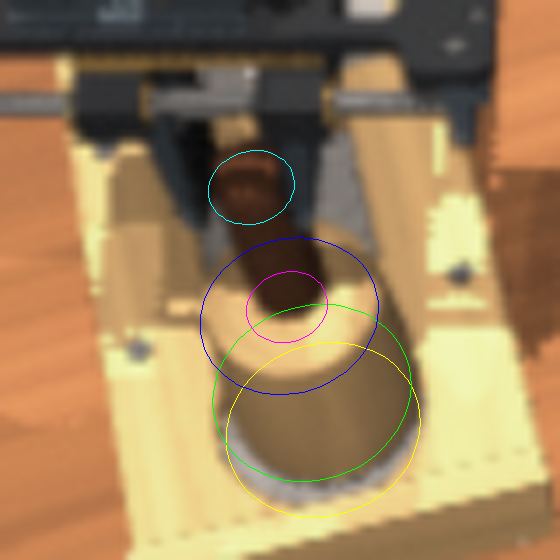

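Call:
drive_tool([
  {"claw": 1, "dx": 0, "dy": 0, "dz": -0.4, "yaw": 0},
  {"claw": 1, "dx": 0, "dy": 0, "dz": -0.8, "yaw": 0},
  {"claw": 1, "dx": 0, "dy": 0, "dz": -0.8, "yaw": 0},
  {"claw": 1, "dx": 0, "dy": 0, "dz": 0, "yaw": 0},
])

```text
time_s: 8.65
ee_pos: [649.6, -216.2, 193.2]
ee_rot: [-179.2, 1.2, 160.4]
force: [-0.3, 0.9, -5.2]
gripper_width: 25.7
```

```bash
python3 plan.py 650 -80 165;python3 - <<'E'
from workcell import grab_frame,telemetry
from ov import *
g=grab_frame("scene");p=telemetry.state()["ee_pos"]
np.save("pics/scene7.npy",g,allow_pickle=True)
ov(g,p[0],p[1],p[2]-133,(140,190,220,270),7,"pics/ov7.png",(0.05,0))
E
```

```text
t 8.65 pos [ 649.59 -216.18  193.18] rot [-179.23    1.18  160.38] F [-0.3   0.92 -5.19] w 25.7 q [-18.94  27.27  72.99  -0.8   78.58 -89.16]
units dx 2.27 dy 6.42 dz 1.41
```

View pics/ov7.png

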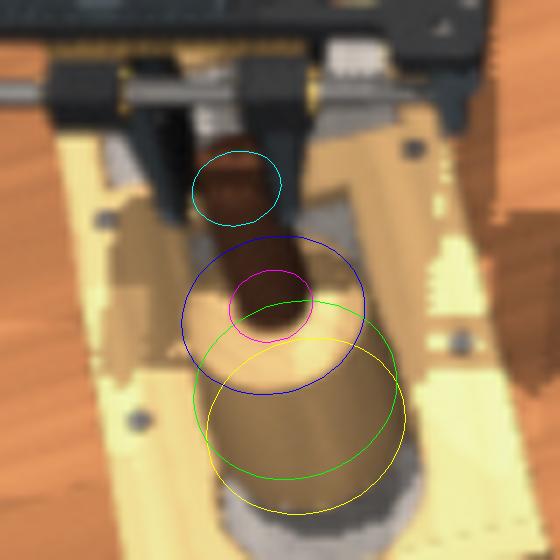

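Call:
drive_tool([
  {"claw": 1, "dx": 0.3, "dy": 0.9, "dz": 0, "yaw": 0},
  {"claw": 1, "dx": 0.3, "dy": 1, "dz": 0, "yaw": 0},
  {"claw": 1, "dx": 0.3, "dy": 1, "dz": 0, "yaw": 0},
  {"claw": 1, "dx": 0.3, "dy": 1, "dz": 0, "yaw": 0},
  {"claw": 1, "dx": 0.3, "dy": 1, "dz": 0, "yaw": 0},
])

```text
time_s: 9.32
ee_pos: [653.2, -105.8, 188.1]
ee_rot: [-179.3, 0.9, 160.4]
force: [-0.1, -0.3, -6.1]
gripper_width: 25.7
```

Call:
drive_tool([
  {"claw": 1, "dx": 0.3, "dy": 0.8, "dz": 0.3, "yaw": 0},
  {"claw": 1, "dx": 0.1, "dy": 0.4, "dz": 0.7, "yaw": 0},
  {"claw": 1, "dx": 0, "dy": 0, "dz": 0.8, "yaw": 0},
  {"claw": 1, "dx": 0, "dy": 0, "dz": 0.3, "yaw": 0},
  {"claw": 1, "dx": 0, "dy": 0, "dz": 0.0, "yaw": 0},
])

```text
time_s: 9.95
ee_pos: [653.3, -78.3, 141.2]
ee_rot: [-179.2, 0.7, 160.5]
force: [0.2, -0.6, -4.5]
gripper_width: 25.9
```

```bash
python3 plan.py 650 -80 134
```

```text
t 9.95 pos [653.28 -78.35 141.23] rot [-179.2     0.73  160.48] F [ 0.25 -0.65 -4.55] w 25.9 q [ -7.31  26.7   81.41  -0.99  71.35 -77.47]
units dx 0.13 dy -0.13 dz 0.36
```

Call:
drive_tool([
  {"claw": 1, "dx": 0, "dy": 0, "dz": 0.2, "yaw": 0},
  {"claw": 1, "dx": 0, "dy": 0, "dz": 0.15, "yaw": 0},
  {"claw": 1, "dx": 0, "dy": 0, "dz": 0.15, "yaw": 0},
])

```text
time_s: 10.32
ee_pos: [655.6, -80.4, 133.0]
ee_rot: [-179.2, 1.1, 160.4]
force: [1.2, -1.3, 4.4]
gripper_width: 26.1
```

```bash
python3 plan.py 650 -80 132.5
```

```text
t 10.32 pos [655.56 -80.44 132.99] rot [-179.22    1.09  160.39] F [ 1.21 -1.31  4.43] w 26.1 q [ -7.43  27.02  82.1   -1.05  69.99 -77.47]
units dx 0.27 dy -0.07 dz 0.02
```

Call:
drive_tool([
  {"claw": 1, "dx": 0, "dy": 0, "dz": 0, "yaw": 0},
  {"claw": 0, "dx": 0, "dy": 0, "dz": 0, "yaw": 0},
  {"claw": 0, "dx": 0, "dy": 0, "dz": 0, "yaw": 0},
], grip_force=3)

```text
time_s: 10.7
ee_pos: [656.7, -80.6, 135.2]
ee_rot: [-179.3, 1.3, 160.4]
force: [0.1, -0.2, 0.6]
gripper_width: 44.0
```

```bash
python3 plan.py 650 -80 132.5;python3 - <<'E'
from workcell import grab_frame,telemetry
from ov import *
g=grab_frame("scene");p=telemetry.state()["ee_pos"]
np.save("pics/scene8.npy",g,allow_pickle=True)
ov(g,p[0],p[1],0,(185,190,265,270),7,"pics/ov8.png",(0,0))
E
```

```text
t 10.7 pos [656.7  -80.61 135.19] rot [-179.28    1.3   160.38] F [ 0.07 -0.16  0.61] w 44.0 q [ -7.44  26.91  81.96  -1.04  70.01 -77.47]
units dx 0.33 dy -0.08 dz 0.13
```

View pics/ov8.png

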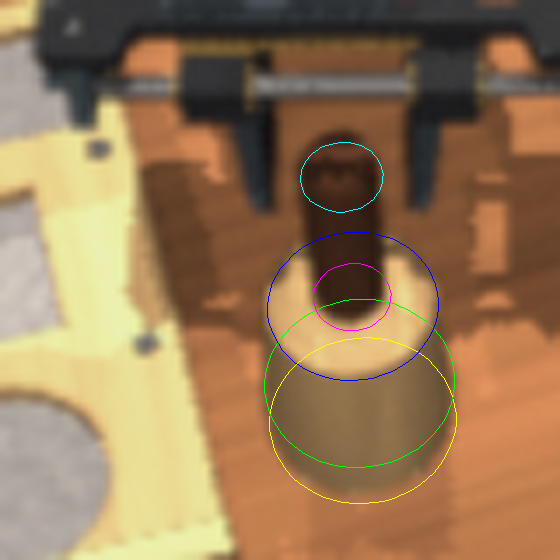

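Call:
drive_tool([
  {"claw": 0, "dx": 0.1, "dy": 0, "dz": 0, "yaw": 0},
  {"claw": 1, "dx": 0, "dy": 0, "dz": 0, "yaw": 0},
  {"claw": 1, "dx": 0, "dy": 0, "dz": 0, "yaw": 0},
  {"claw": 1, "dx": 0, "dy": 0, "dz": 0, "yaw": 0},
  {"claw": 1, "dx": 0, "dy": 0, "dz": 0, "yaw": 0},
], grip_force=50)

```text
time_s: 11.38
ee_pos: [654.7, -80.3, 135.8]
ee_rot: [-179.2, 1.4, 160.4]
force: [-0.8, -0.5, 0.1]
gripper_width: 24.5
```

Call:
drive_tool([
  {"claw": 1, "dx": 0, "dy": 0, "dz": 0, "yaw": 0},
  {"claw": 1, "dx": 0, "dy": 0, "dz": -0.4, "yaw": 0},
  {"claw": 1, "dx": 0, "dy": 0, "dz": -0.8, "yaw": 0},
  {"claw": 1, "dx": 0, "dy": 0, "dz": -0.8, "yaw": 0},
  {"claw": 1, "dx": 0, "dy": 0, "dz": 0, "yaw": 0},
])

```text
time_s: 12.0
ee_pos: [652.8, -78.6, 176.3]
ee_rot: [-179.2, 1.1, 160.4]
force: [0.1, -0.0, -5.4]
gripper_width: 24.4
```

```bash
python3 plan.py 648 -216 190;python3 - <<'E'
from workcell import grab_frame,telemetry
from ov import *
g=grab_frame("scene");p=telemetry.state()["ee_pos"]
np.save("pics/scene9.npy",g,allow_pickle=True)
ov(g,p[0],p[1],p[2]-135.2,(185,180,265,260),7,"pics/ov9.png",(0,0))
E
```

```text
t 12.0 pos [652.84 -78.62 176.32] rot [-179.25    1.09  160.4 ] F [ 0.09 -0.01 -5.39] w 24.4 q [ -7.32  25.31  78.62  -1.    75.17 -77.46]
units dx -2.08 dy -6.55 dz -0.68
```

View pics/ov9.png

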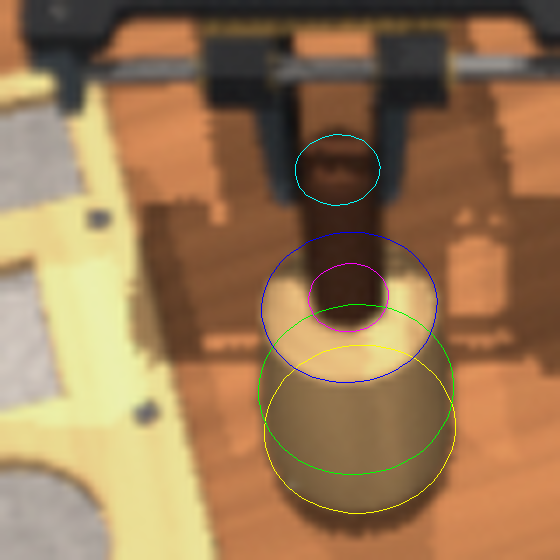

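Call:
drive_tool([
  {"claw": 1, "dx": -0.3, "dy": -0.9, "dz": -0.2, "yaw": 0},
  {"claw": 1, "dx": -0.3, "dy": -1, "dz": -0.1, "yaw": 0},
  {"claw": 1, "dx": -0.3, "dy": -1, "dz": 0, "yaw": 0},
  {"claw": 1, "dx": -0.3, "dy": -1, "dz": 0, "yaw": 0},
  {"claw": 1, "dx": -0.3, "dy": -1, "dz": 0, "yaw": 0},
])

```text
time_s: 12.68
ee_pos: [645.9, -188.3, 182.0]
ee_rot: [-179.1, 0.8, 160.4]
force: [-0.3, 0.5, -4.4]
gripper_width: 24.5
```

Call:
drive_tool([
  {"claw": 1, "dx": -0.3, "dy": -0.8, "dz": 0, "yaw": 0},
  {"claw": 1, "dx": -0.2, "dy": -0.4, "dz": 0, "yaw": 0},
  {"claw": 1, "dx": 0, "dy": -0.1, "dz": 0, "yaw": 0},
  {"claw": 1, "dx": 0, "dy": 0, "dz": 0, "yaw": 0},
])

```text
time_s: 13.18
ee_pos: [646.5, -219.9, 182.0]
ee_rot: [-179.2, 0.8, 160.3]
force: [0.2, 0.8, -4.9]
gripper_width: 23.9
```

```bash
python3 plan.py 647 -216 165
```

```text
t 13.18 pos [ 646.45 -219.93  181.97] rot [-179.16    0.78  160.25] F [ 0.17  0.76 -4.87] w 23.9 q [-19.29  27.62  73.98  -0.87  77.64 -89.36]
units dx 0.04 dy 0.19 dz 0.85
```

Call:
drive_tool([
  {"claw": 1, "dx": 0, "dy": 0.2, "dz": 0.4, "yaw": 0},
  {"claw": 1, "dx": 0, "dy": 0, "dz": 0.4, "yaw": 0},
  {"claw": 1, "dx": 0, "dy": 0, "dz": 0, "yaw": 0},
])

```text
time_s: 13.55
ee_pos: [648.0, -214.0, 164.4]
ee_rot: [-179.2, 0.7, 160.4]
force: [-0.0, 0.4, -5.3]
gripper_width: 24.3
```

```bash
python3 plan.py 647 -216 145.5;python3 - <<'E'
from workcell import grab_frame,telemetry
from ov import *
g=grab_frame("scene");p=telemetry.state()["ee_pos"]
np.save("pics/scene9.npy",g,allow_pickle=True)
ov(g,p[0],p[1],p[2]-135.5,(140,200,220,280),7,"pics/ov10.png",(0,0))
E
```

```text
t 13.55 pos [ 647.97 -214.02  164.38] rot [-179.2     0.71  160.39] F [-0.    0.4  -5.34] w 24.3 q [-18.8   28.11  75.66  -0.83  75.54 -88.98]
units dx 0.01 dy -0.11 dz 0.94
```

View pics/ov10.png

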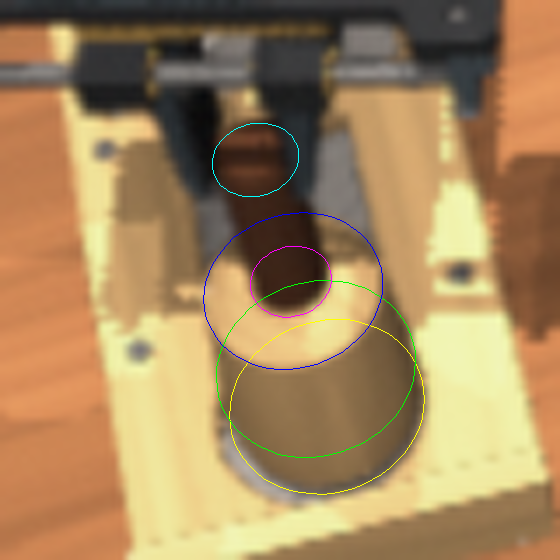

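Call:
drive_tool([
  {"claw": 1, "dx": 0, "dy": -0.1, "dz": 0.2, "yaw": 0},
  {"claw": 1, "dx": 0, "dy": 0, "dz": 0.1, "yaw": 0},
  {"claw": 1, "dx": 0, "dy": 0, "dz": 0, "yaw": 0},
])

```text
time_s: 13.98
ee_pos: [647.8, -216.2, 158.9]
ee_rot: [-179.2, 0.8, 160.4]
force: [0.4, -0.4, -5.1]
gripper_width: 24.5
```

```bash
python3 plan.py 647 -216 145.5
```

```text
t 13.97 pos [ 647.79 -216.22  158.88] rot [-179.21    0.79  160.39] F [ 0.39 -0.4  -5.09] w 24.5 q [-18.99  28.27  76.18  -0.83  74.77 -89.16]
units dx 0.04 dy -0.00 dz 0.67
```

Call:
drive_tool([
  {"claw": 1, "dx": 0, "dy": 0, "dz": 0.2, "yaw": 0},
  {"claw": 1, "dx": 0, "dy": 0, "dz": 0.1, "yaw": 0},
])

```text
time_s: 14.22
ee_pos: [647.9, -216.5, 152.8]
ee_rot: [-179.2, 0.8, 160.4]
force: [-0.0, 0.7, -5.6]
gripper_width: 24.3
```

```bash
python3 plan.py 647 -216 145.5
```

```text
t 14.22 pos [ 647.91 -216.49  152.8 ] rot [-179.21    0.82  160.38] F [-0.04  0.7  -5.59] w 24.3 q [-19.    28.46  76.74  -0.83  74.   -89.15]
units dx 0.05 dy 0.01 dz 0.37
```

Underside ~17 mm, inside the recess mouth with no contact. Continue down.

Call:
drive_tool([
  {"claw": 1, "dx": 0, "dy": 0, "dz": 0.2, "yaw": 0},
  {"claw": 1, "dx": 0, "dy": 0, "dz": 0.15, "yaw": 0},
  {"claw": 1, "dx": 0, "dy": 0, "dz": 0.1, "yaw": 0},
])

```text
time_s: 14.6
ee_pos: [648.9, -217.3, 145.9]
ee_rot: [-179.2, 1.0, 160.4]
force: [-1.8, 0.6, 8.5]
gripper_width: 24.5
```

```bash
python3 plan.py 647 -216 145.5
```

```text
t 14.6 pos [ 648.87 -217.26  145.88] rot [-179.18    1.03  160.38] F [-1.81  0.57  8.48] w 24.5 q [-19.02  28.66  77.4   -0.87  72.92 -89.15]
units dx 0.11 dy 0.03 dz 0.02
```

Call:
drive_tool([
  {"claw": -1, "dx": 0, "dy": 0, "dz": 0, "yaw": 0},
  {"claw": -1, "dx": 0, "dy": 0, "dz": 0, "yaw": 0},
  {"claw": -1, "dx": 0, "dy": 0, "dz": 0, "yaw": 0},
  {"claw": -1, "dx": 0, "dy": 0, "dz": -0.7, "yaw": 0},
  {"claw": -1, "dx": 0, "dy": 0, "dz": -1, "yaw": 0},
])

```text
time_s: 15.22
ee_pos: [649.2, -216.7, 182.3]
ee_rot: [-179.2, 1.2, 160.4]
force: [0.4, -0.8, 0.7]
gripper_width: 71.7
```

Call:
drive_tool([
  {"claw": -1, "dx": 0, "dy": 0, "dz": -1, "yaw": 0},
  {"claw": -1, "dx": 0, "dy": 0, "dz": -1, "yaw": 0},
  {"claw": -1, "dx": 0.3, "dy": 0.3, "dz": -0.5, "yaw": 0},
])

```text
time_s: 15.6
ee_pos: [645.9, -208.4, 237.5]
ee_rot: [-179.2, 1.5, 160.3]
force: [0.1, 0.1, 0.2]
gripper_width: 91.5
```

```bash
python3 plan.py 449 343.2 195 157.3;python3 - <<'E'
from workcell import grab_frame,telemetry
from ov import *
g=grab_frame("scene");p=telemetry.state()["ee_pos"]
ov(g,647,-216,10,(140,200,220,280),7,"pics/ov11.png",(0,0))
E
```

```text
t 15.6 pos [ 645.9  -208.36  237.46] rot [-179.21    1.48  160.35] F [0.06 0.15 0.17] w 91.5 q [-18.39  25.63  69.48  -0.83  83.43 -88.65]
units dx 18.55 dy 22.66 dz 2.12 yaw(world +) -3.05 deg; units 0.35
```

View pics/ov11.png

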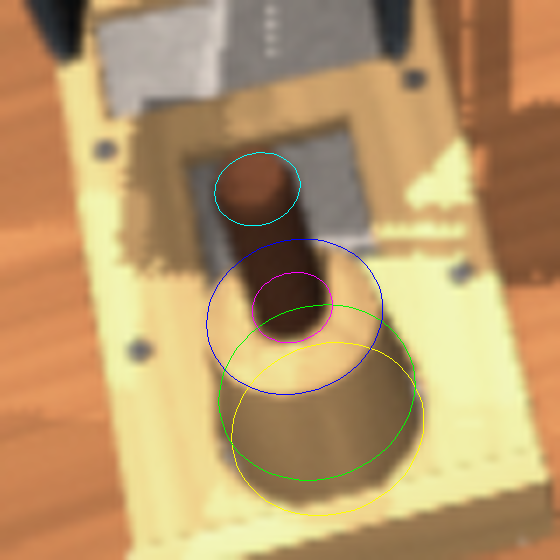

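```bash
python3 - <<'E'
from fit import *
from shapely import geometry as g
E
python3 - <<'E'
from fit import *
sq={}
for n,px in dict(green=[(54,270),(143,296),(110,393),(20,367)],blue=[(448,446),(504,527),(420,590),(366,508)],purple=[(103,459),(185,510),(127,598),(47,546)]).items():
    q=ray(t,T1(px),110)[:,:2]; sq[n]=q; print(n,q.mean(0),q.tolist())
c=np.array([449,343.2])
for yaw in(157.3,67.3):
    a=np.radians(yaw-90); j=np.array([np.cos(a),np.sin(a)]); n=np.array([-j[1],j[0]])
    for sg in(1,-1):
        F=[c+sg*j*u+n*v for u in(46,60) for v in(-16,0,16)]
        for k,q in sq.items():
            d=min(-cv2.pointPolygonTest(q.astype(np.float32).reshape(-1,1,2),tuple(map(float,p)),True) for p in F); print(yaw,sg,k,round(d,1))
E
```

```text
green [461.36 466.61] [[498.07028701860736, 487.42279202331224], [483.62956855948573, 432.02471540491564], [424.82610158883546, 445.7633852465598], [438.92324055677557, 501.22656667210697]]
blue [356.85 247.28] [[398.76151672664577, 242.23024770402694], [352.41526569011046, 206.11767624338967], [314.9389138266374, 252.80293228526386], [361.2691136098035, 287.95823066424526]]
purple [345.8  434.18] [[385.7473220198508, 445.79964840100206], [357.2875917852923, 394.363617677438], [305.81888950455084, 423.27189907520506], [334.3364050004143, 473.2895823996965]]
157.3 1 green 32.6
157.3 1 blue 137.9
157.3 1 purple 82.6
157.3 -1 green 137.1
157.3 -1 blue 42.4
157.3 -1 purple 105.6
67.3 1 green 92.9
67.3 1 blue 110.3
67.3 1 purple 149.0
67.3 -1 green 69.3
67.3 -1 blue 68.8
67.3 -1 purple 43.6Traceback (most recent call last):
  File "<stdin>", line 2, in <module>
ModuleNotFoundError: No module named 'shapely'
```

Call:
drive_tool([
  {"claw": -1, "dx": 0.6, "dy": 0.7, "dz": 0, "yaw": 0.2},
  {"claw": -1, "dx": 0.8, "dy": 1, "dz": 0, "yaw": 0.1},
  {"claw": -1, "dx": 0.8, "dy": 1, "dz": 0, "yaw": 0},
  {"claw": -1, "dx": 0.8, "dy": 1, "dz": 0, "yaw": 0},
  {"claw": -1, "dx": 0.8, "dy": 1, "dz": 0, "yaw": 0},
])

```text
time_s: 16.27
ee_pos: [607.3, -86.9, 234.5]
ee_rot: [-179.3, 1.5, 157.7]
force: [0.5, -0.3, 0.3]
gripper_width: 90.9
```

Call:
drive_tool([
  {"claw": -1, "dx": 0.8, "dy": 1, "dz": 0.2, "yaw": 0},
  {"claw": -1, "dx": 0.8, "dy": 1, "dz": 0.2, "yaw": 0},
  {"claw": -1, "dx": 0.8, "dy": 1, "dz": 0.2, "yaw": 0},
  {"claw": -1, "dx": 0.8, "dy": 1, "dz": 0.2, "yaw": 0},
  {"claw": -1, "dx": 0.8, "dy": 1, "dz": 0.2, "yaw": 0},
])

```text
time_s: 16.9
ee_pos: [567.3, 43.3, 210.0]
ee_rot: [-179.3, 1.4, 157.9]
force: [-0.7, 0.6, 0.0]
gripper_width: 91.3
```

```bash
python3 plan.py 449 343.2 185 157.3
```

```text
t 16.9 pos [567.27  43.27 210.03] rot [-179.33    1.37  157.94] F [-0.7   0.63  0.  ] w 91.3 q [  3.99  16.1   87.82  -1.24  75.16 -63.63]
units dx 11.11 dy 11.68 dz 1.25 yaw(world +) -0.64 deg; units 0.07
```

Call:
drive_tool([
  {"claw": -1, "dx": 0.95, "dy": 1, "dz": 0.1, "yaw": 0},
  {"claw": -1, "dx": 0.95, "dy": 1, "dz": 0.1, "yaw": 0},
  {"claw": -1, "dx": 0.95, "dy": 1, "dz": 0.1, "yaw": 0},
  {"claw": -1, "dx": 0.95, "dy": 1, "dz": 0.1, "yaw": 0},
  {"claw": -1, "dx": 0.95, "dy": 1, "dz": 0.1, "yaw": 0},
])

```text
time_s: 17.52
ee_pos: [511.2, 178.2, 195.0]
ee_rot: [-179.3, 1.2, 158.2]
force: [-0.2, -0.1, -0.0]
gripper_width: 91.4
```

Call:
drive_tool([
  {"claw": -1, "dx": 0.95, "dy": 1, "dz": 0.1, "yaw": 0},
  {"claw": -1, "dx": 0.95, "dy": 1, "dz": 0, "yaw": 0},
  {"claw": -1, "dx": 0.95, "dy": 1, "dz": 0, "yaw": 0},
  {"claw": -1, "dx": 0.8, "dy": 0.8, "dz": 0, "yaw": 0},
  {"claw": -1, "dx": 0.4, "dy": 0.4, "dz": 0, "yaw": 0},
])

```text
time_s: 18.15
ee_pos: [460.7, 292.1, 189.0]
ee_rot: [-179.2, 1.1, 158.5]
force: [0.4, 0.1, -0.4]
gripper_width: 91.3
```

```bash
python3 plan.py 449 343.2 150 157.3
```

```text
t 18.15 pos [460.72 292.11 189.  ] rot [-179.19    1.13  158.49] F [ 0.43  0.1  -0.4 ] w 91.3 q [ 32.12  15.17  92.17  -1.46  72.65 -35.92]
units dx 1.48 dy 2.16 dz 1.95 yaw(world +) -1.19 deg; units 0.14
```

Call:
drive_tool([
  {"claw": -1, "dx": 0.6, "dy": 0.9, "dz": 0.3, "yaw": 0.14},
  {"claw": -1, "dx": 0.5, "dy": 0.8, "dz": 0.3, "yaw": 0},
  {"claw": -1, "dx": 0.3, "dy": 0.3, "dz": 0.3, "yaw": 0},
  {"claw": -1, "dx": 0, "dy": 0, "dz": 0, "yaw": 0},
  {"claw": -1, "dx": 0, "dy": 0, "dz": 0, "yaw": 0},
])

```text
time_s: 18.77
ee_pos: [448.9, 340.5, 168.8]
ee_rot: [-179.1, 1.2, 157.4]
force: [-1.3, -1.0, 0.5]
gripper_width: 91.2
```

```bash
python3 plan.py 449 343.2 69 157.3; python3 - <<'E'
from workcell import grab_frame
from h import *
f=grab_frame("top");np.save("pics/top12.npy",f,allow_pickle=True)
crop(f,280,110,390,250,4.2,"pics/t12.png")
g=grab_frame("scene");np.save("pics/scene12.npy",g,allow_pickle=True);crop(g,280,60,410,175,5,"pics/s12.png")
E
```

```text
t 18.77 pos [448.88 340.47 168.76] rot [-179.1     1.21  157.38] F [-1.26 -1.02  0.48] w 91.2 q [ 37.    17.62  91.65  -1.58  70.9  -29.85]
units dx 0.05 dy 0.13 dz 4.99 yaw(world +) -0.08 deg; units 0.01
```

View pics/s12.png

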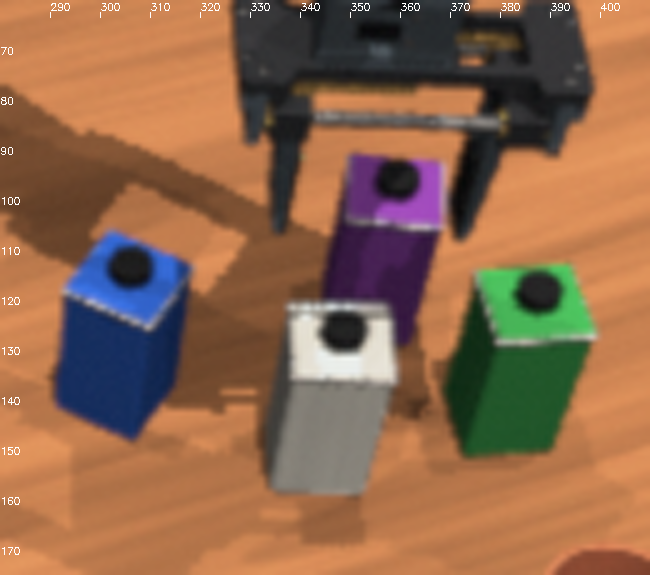

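View pics/t12.png

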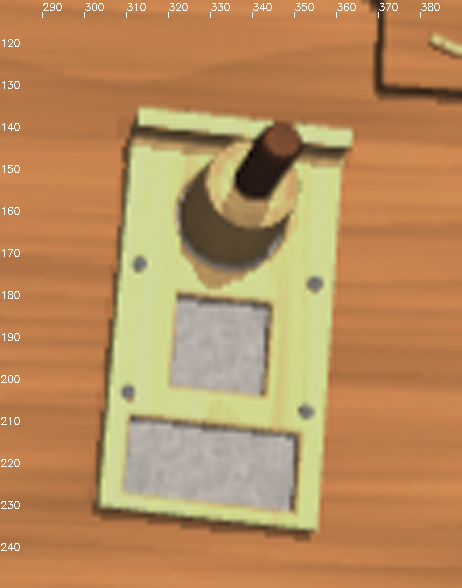

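Call:
drive_tool([
  {"claw": -1, "dx": 0, "dy": 0.15, "dz": 0.7, "yaw": 0},
  {"claw": -1, "dx": 0, "dy": 0, "dz": 1, "yaw": 0},
  {"claw": -1, "dx": 0, "dy": 0, "dz": 0.5, "yaw": 0},
  {"claw": -1, "dx": 0, "dy": 0, "dz": 0, "yaw": 0},
])

```text
time_s: 19.38
ee_pos: [451.4, 341.4, 122.3]
ee_rot: [-179.1, 1.2, 157.3]
force: [1.1, 0.7, -0.7]
gripper_width: 91.2
```

```bash
python3 plan.py 449 343.2 69 157.3; python3 - <<'E'
from ov import *
ov(load("pics/top12.npy"),647,-216,10,(300,115,380,195),7,"pics/ov12.png")
E
```

```text
t 19.38 pos [451.37 341.35 122.32] rot [-179.12    1.22  157.26] F [ 1.05  0.75 -0.73] w 91.2 q [ 36.92  19.8   95.45  -1.65  64.91 -29.62]
units dx 0.14 dy 0.04 dz 2.67 yaw(world +) 0.04 deg; units -0.00
```

View pics/ov12.png

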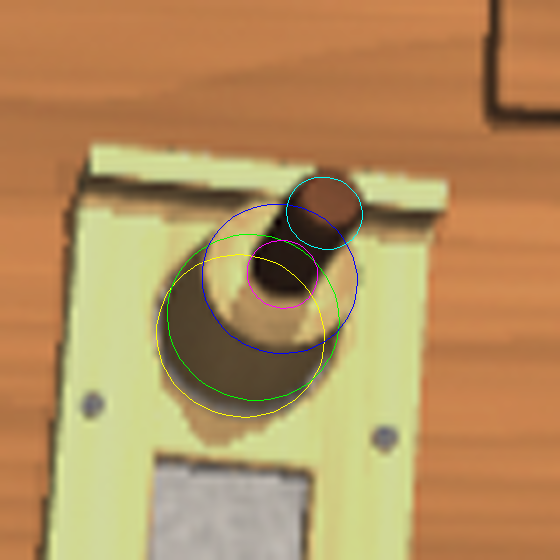

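Call:
drive_tool([
  {"claw": -1, "dx": 0.1, "dy": 0, "dz": 0.7, "yaw": 0},
  {"claw": -1, "dx": 0, "dy": 0, "dz": 1, "yaw": 0},
  {"claw": -1, "dx": 0, "dy": 0, "dz": 0.7, "yaw": 0},
  {"claw": -1, "dx": 0, "dy": 0, "dz": 0.1, "yaw": 0},
  {"claw": -1, "dx": 0.1, "dy": 0.05, "dz": 0, "yaw": 0},
])

```text
time_s: 20.0
ee_pos: [449.5, 343.5, 70.6]
ee_rot: [-179.3, 1.3, 157.2]
force: [-0.3, -0.2, -0.3]
gripper_width: 91.1
```

```bash
python3 plan.py 449 343.2 69 157.3
```

```text
t 20.0 pos [449.45 343.49  70.62] rot [-179.26    1.29  157.24] F [-0.32 -0.25 -0.26] w 91.1 q [ 37.21  22.41  99.64  -1.75  57.96 -29.09]
units dx 0.02 dy -0.02 dz 0.08 yaw(world +) 0.06 deg; units -0.01
```

Call:
drive_tool([
  {"claw": 1, "dx": 0, "dy": 0, "dz": 0.1, "yaw": 0},
  {"claw": 1, "dx": 0, "dy": 0, "dz": 0, "yaw": 0},
  {"claw": 1, "dx": 0, "dy": 0, "dz": 0, "yaw": 0},
  {"claw": 1, "dx": 0, "dy": 0, "dz": 0, "yaw": 0},
  {"claw": 1, "dx": 0, "dy": 0, "dz": 0, "yaw": 0},
], grip_force=40)

```text
time_s: 20.62
ee_pos: [450.1, 344.1, 70.0]
ee_rot: [-179.4, 1.4, 157.3]
force: [0.5, -0.7, -0.7]
gripper_width: 58.5
```

```bash
python3 plan.py 555.3 -208.1 170 175.1
```

```text
t 20.62 pos [450.08 344.06  69.95] rot [-179.39    1.37  157.26] F [ 0.53 -0.67 -0.67] w 58.5 q [ 37.22  22.44  99.71  -1.77  57.71 -29.09]
units dx -15.53 dy -23.43 dz -5.00 yaw(world +) 17.84 deg; units -2.08
```

Call:
drive_tool([
  {"claw": 1, "dx": 0, "dy": 0, "dz": 0, "yaw": 0},
  {"claw": 1, "dx": 0, "dy": 0, "dz": -0.3, "yaw": 0},
  {"claw": 1, "dx": 0, "dy": 0, "dz": -0.8, "yaw": 0},
  {"claw": 1, "dx": -0.3, "dy": -0.4, "dz": -0.8, "yaw": 0},
  {"claw": 1, "dx": -0.5, "dy": -0.8, "dz": -0.6, "yaw": -0.3},
])

```text
time_s: 21.25
ee_pos: [453.7, 315.7, 122.2]
ee_rot: [-179.1, 1.2, 160.0]
force: [-0.6, -0.1, -4.2]
gripper_width: 58.7
```

Call:
drive_tool([
  {"claw": 1, "dx": -0.6, "dy": -1, "dz": -0.3, "yaw": -0.4},
  {"claw": 1, "dx": -0.6, "dy": -1, "dz": 0, "yaw": -0.4},
  {"claw": 1, "dx": -0.5, "dy": -1, "dz": 0, "yaw": -0.4},
  {"claw": 1, "dx": -0.5, "dy": -1, "dz": 0, "yaw": -0.4},
  {"claw": 1, "dx": -0.4, "dy": -1, "dz": 0, "yaw": 0},
])

```text
time_s: 21.88
ee_pos: [484.2, 201.3, 138.9]
ee_rot: [-179.1, 1.4, 174.3]
force: [0.4, -0.1, -3.1]
gripper_width: 58.7
```

```bash
python3 plan.py 555.3 -208.1 120 175.1
```

```text
t 21.88 pos [484.24 201.32 138.88] rot [-179.06    1.44  174.27] F [ 0.35 -0.15 -3.13] w 58.7 q [ 22.39  14.87 100.17  -1.67  64.14 -61.14]
units dx -5.58 dy -20.01 dz 0.94 yaw(world +) 0.83 deg; units -0.10
```

Call:
drive_tool([
  {"claw": 1, "dx": -0.3, "dy": -1, "dz": 0, "yaw": -0.1},
  {"claw": 1, "dx": -0.3, "dy": -1, "dz": 0, "yaw": 0},
  {"claw": 1, "dx": -0.3, "dy": -1, "dz": 0, "yaw": 0},
  {"claw": 1, "dx": -0.3, "dy": -1, "dz": 0, "yaw": 0},
  {"claw": 1, "dx": -0.3, "dy": -1, "dz": 0, "yaw": 0},
])

```text
time_s: 22.5
ee_pos: [506.2, 92.5, 147.7]
ee_rot: [-179.1, 1.8, 175.1]
force: [-0.1, 0.1, -4.4]
gripper_width: 58.4
```

Call:
drive_tool([
  {"claw": 1, "dx": -0.3, "dy": -1, "dz": 0, "yaw": 0},
  {"claw": 1, "dx": -0.3, "dy": -1, "dz": 0, "yaw": 0},
  {"claw": 1, "dx": -0.3, "dy": -1, "dz": 0, "yaw": 0},
  {"claw": 1, "dx": -0.3, "dy": -1, "dz": 0, "yaw": 0},
  {"claw": 1, "dx": -0.3, "dy": -1, "dz": 0, "yaw": 0},
])

```text
time_s: 23.12
ee_pos: [527.1, -16.3, 156.7]
ee_rot: [-179.0, 2.1, 175.0]
force: [-0.3, -0.4, -3.3]
gripper_width: 58.6
```

```bash
python3 plan.py 555.3 -208.1 120 175.1
```

```text
t 23.12 pos [527.15 -16.32 156.65] rot [-179.01    2.07  175.  ] F [-0.26 -0.39 -3.31] w 58.6 q [ -2.25  13.64  99.16  -1.2   65.19 -86.75]
units dx -2.24 dy -9.43 dz 1.83 yaw(world +) 0.10 deg; units -0.01
```

Call:
drive_tool([
  {"claw": 1, "dx": -0.3, "dy": -1, "dz": 0.1, "yaw": 0},
  {"claw": 1, "dx": -0.25, "dy": -1, "dz": 0.1, "yaw": 0},
  {"claw": 1, "dx": -0.25, "dy": -1, "dz": 0.1, "yaw": 0},
  {"claw": 1, "dx": -0.2, "dy": -1, "dz": 0.1, "yaw": 0},
  {"claw": 1, "dx": -0.2, "dy": -1, "dz": 0.1, "yaw": 0},
])

```text
time_s: 23.75
ee_pos: [541.6, -124.7, 155.5]
ee_rot: [-178.9, 2.3, 174.9]
force: [0.5, -0.4, -4.8]
gripper_width: 58.7
```

Call:
drive_tool([
  {"claw": 1, "dx": -0.2, "dy": -1, "dz": 0.1, "yaw": 0},
  {"claw": 1, "dx": -0.1, "dy": -0.8, "dz": 0.2, "yaw": 0},
  {"claw": 1, "dx": -0.1, "dy": -0.5, "dz": 0.3, "yaw": 0},
  {"claw": 1, "dx": 0, "dy": -0.2, "dz": 0.2, "yaw": 0},
  {"claw": 1, "dx": 0, "dy": 0, "dz": 0, "yaw": 0},
])

```text
time_s: 24.38
ee_pos: [544.3, -179.5, 142.5]
ee_rot: [-178.9, 2.4, 174.8]
force: [0.1, 0.6, -4.1]
gripper_width: 58.6
```

```bash
python3 plan.py 555.3 -208.1 120 175.1
```

```text
t 24.38 pos [ 544.35 -179.53  142.5 ] rot [-178.9     2.38  174.77] F [ 0.08  0.64 -4.15] w 58.6 q [ -19.08   17.98   95.13   -0.56   64.32 -103.6 ]
units dx -0.68 dy -1.37 dz 1.12 yaw(world +) 0.33 deg; units -0.04
```

Call:
drive_tool([
  {"claw": 1, "dx": -0.4, "dy": -0.7, "dz": 0.3, "yaw": 0},
  {"claw": 1, "dx": -0.3, "dy": -0.5, "dz": 0.3, "yaw": 0},
  {"claw": 1, "dx": 0, "dy": -0.1, "dz": 0.2, "yaw": 0},
  {"claw": 1, "dx": 0, "dy": 0, "dz": 0, "yaw": 0},
])

```text
time_s: 24.88
ee_pos: [557.8, -208.2, 126.2]
ee_rot: [-178.9, 2.4, 174.8]
force: [-0.4, 0.4, -4.3]
gripper_width: 59.0
```

```bash
cat > ovt.py <<'E'
from h import *
def ovt(f,x,y,zb,yaw,box,S,fn,lean=(0,0),zr=70):
    x0,y0,x1,y1=box;a=np.radians(yaw);Rm=np.array([[np.cos(a),-np.sin(a)],[np.sin(a),np.cos(a)]])
    c_=cv2.resize(f["color"][y0:y1,x0:x1],None,fx=S,fy=S,interpolation=cv2.INTER_CUBIC)
    for z,col in((0,(0,255,255)),(110,(255,0,255))):
        q=np.array([[30,30],[-30,30],[-30,-30],[30,-30]])@Rm.T+[x+lean[0]*(z-zr),y+lean[1]*(z-zr)]
        q=proj(f,np.c_[q,np.full(4,z+zb)]); cv2.polylines(c_,[((q+.5-[x0,y0])*S).round().astype(int)],True,col,1)
    cv2.imwrite(fn,c_)
E
python3 plan.py 555 -208.1 80 175.1; python3 - <<'E'
from workcell import grab_frame,telemetry
from ovt import *
s=telemetry.state();p=s["ee_pos"]
g=grab_frame("scene");np.save("pics/scene13.npy",g,allow_pickle=True)
ovt(g,p[0],p[1],p[2]-70,s["ee_rot"][2]-180,(140,170,220,250),7,"pics/ov13.png")
f=grab_frame("top");crop(f,280,110,390,250,4.2,"pics/t13.png")
E
```

```text
t 24.88 pos [ 557.76 -208.16  126.16] rot [-178.92    2.36  174.84] F [-0.38  0.39 -4.3 ] w 59.0 q [ -21.33   20.64   93.59   -0.43   63.21 -105.97]
units dx 0.14 dy -0.01 dz 2.31 yaw(world +) 0.26 deg; units -0.03
```

View pics/ov13.png

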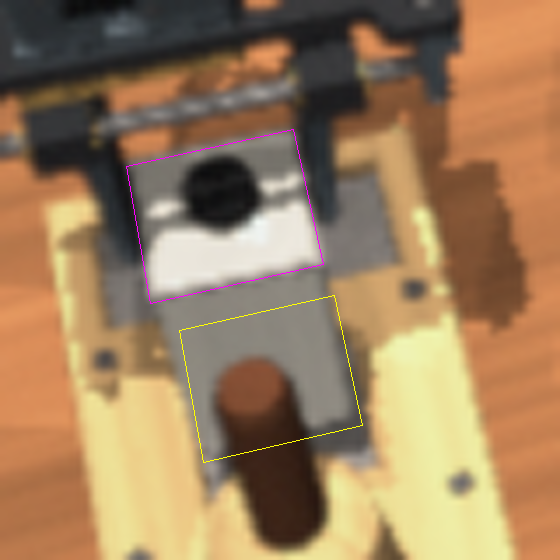

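Call:
drive_tool([
  {"claw": 1, "dx": 0.1, "dy": 0, "dz": 0.4, "yaw": 0},
  {"claw": 1, "dx": 0.1, "dy": 0, "dz": 0.4, "yaw": 0},
  {"claw": 1, "dx": 0, "dy": 0, "dz": 0.3, "yaw": 0},
  {"claw": 1, "dx": 0, "dy": 0, "dz": 0, "yaw": 0},
])

```text
time_s: 25.48
ee_pos: [554.2, -207.4, 103.1]
ee_rot: [-178.9, 2.4, 174.9]
force: [-0.1, -0.4, -3.8]
gripper_width: 58.9
```

```bash
python3 plan.py 555 -208.1 80 175.1; python3 - <<'E'
from workcell import grab_frame,telemetry
from ovt import *
s=telemetry.state();p=s["ee_pos"]
g=grab_frame("scene")
ovt(g,p[0],p[1],p[2]-70,s["ee_rot"][2]-180,(140,170,220,250),7,"pics/ov14.png")
E
```

```text
t 25.48 pos [ 554.22 -207.36  103.11] rot [-178.92    2.39  174.9 ] F [-0.09 -0.35 -3.83] w 58.9 q [ -21.4    21.41   95.98   -0.42   60.   -106.08]
units dx -0.04 dy -0.03 dz 1.16 yaw(world +) 0.20 deg; units -0.02
```

View pics/ov14.png

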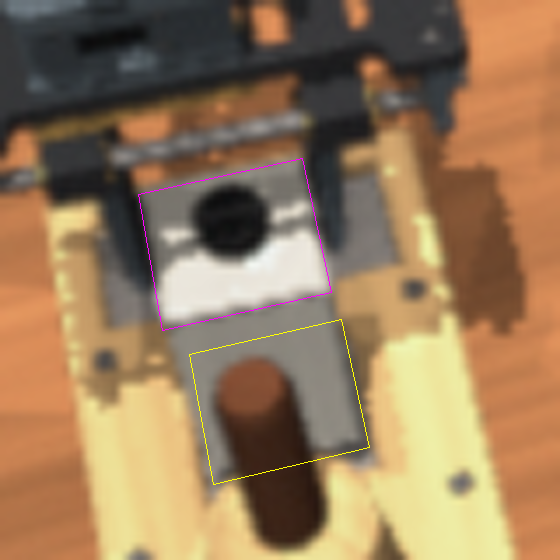

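Call:
drive_tool([
  {"claw": 1, "dx": 0, "dy": 0, "dz": 0.3, "yaw": 0},
  {"claw": 1, "dx": 0, "dy": 0, "dz": 0.2, "yaw": 0},
  {"claw": 1, "dx": 0, "dy": 0, "dz": 0.1, "yaw": 0},
])

```text
time_s: 25.9
ee_pos: [555.5, -208.0, 91.3]
ee_rot: [-178.9, 2.5, 174.9]
force: [-0.2, 0.6, -3.9]
gripper_width: 58.8
```

```bash
python3 plan.py 555 -208.1 80 175.1
```

```text
t 25.9 pos [ 555.54 -207.95   91.26] rot [-178.89    2.51  174.91] F [-0.15  0.57 -3.93] w 58.8 q [ -21.4    22.08   96.82   -0.43   58.38 -106.07]
units dx 0.03 dy -0.01 dz 0.56 yaw(world +) 0.19 deg; units -0.02
```

Call:
drive_tool([
  {"claw": 1, "dx": 0.03, "dy": 0, "dz": 0.2, "yaw": 0},
  {"claw": 1, "dx": 0, "dy": 0, "dz": 0.1, "yaw": 0},
])

```text
time_s: 26.15
ee_pos: [555.2, -208.1, 84.8]
ee_rot: [-178.9, 2.5, 174.9]
force: [-0.4, -0.3, -4.4]
gripper_width: 58.7
```

```bash
python3 plan.py 555 -208.1 80 175.1
```

```text
t 26.15 pos [ 555.21 -208.07   84.79] rot [-178.89    2.51  174.91] F [-0.44 -0.33 -4.39] w 58.7 q [ -21.43   22.41   97.34   -0.43   57.53 -106.08]
units dx 0.01 dy -0.00 dz 0.24 yaw(world +) 0.19 deg; units -0.02
```

Call:
drive_tool([
  {"claw": 1, "dx": 0, "dy": 0, "dz": 0.2, "yaw": 0},
  {"claw": 1, "dx": 0, "dy": 0, "dz": 0.15, "yaw": 0},
  {"claw": 1, "dx": 0, "dy": 0, "dz": 0.1, "yaw": 0},
])

```text
time_s: 26.52
ee_pos: [558.3, -209.0, 80.1]
ee_rot: [-178.8, 2.9, 174.9]
force: [-4.6, 1.4, 9.7]
gripper_width: 58.4
```

```bash
python3 plan.py 555 -208.1 80 175.1
```

```text
t 26.52 pos [ 558.34 -208.96   80.09] rot [-178.83    2.91  174.89] F [-4.6   1.45  9.74] w 58.4 q [ -21.43   22.72   97.63   -0.37   56.53 -106.09]
units dx 0.17 dy 0.03 dz 0.00 yaw(world +) 0.21 deg; units -0.02
```

Call:
drive_tool([
  {"claw": 1, "dx": 0.15, "dy": 0, "dz": 0.05, "yaw": 0},
  {"claw": 1, "dx": 0, "dy": 0, "dz": 0.05, "yaw": 0},
], grip_force=5)

```text
time_s: 26.78
ee_pos: [557.7, -209.5, 80.0]
ee_rot: [-178.8, 3.3, 174.9]
force: [1.0, -0.5, 1.7]
gripper_width: 60.0
```

Call:
drive_tool([
  {"claw": -1, "dx": 0, "dy": 0, "dz": 0, "yaw": 0},
  {"claw": -1, "dx": 0, "dy": 0, "dz": 0, "yaw": 0},
  {"claw": -1, "dx": 0, "dy": 0, "dz": 0, "yaw": 0},
])

```text
time_s: 27.15
ee_pos: [557.1, -209.4, 79.4]
ee_rot: [-178.8, 3.2, 174.9]
force: [0.2, -0.0, -0.2]
gripper_width: 86.9
```

```bash
python3 plan.py 555 -208.1 80 175.1;python3 - <<'E'
from workcell import grab_frame,telemetry
from ovt import *
g=grab_frame("scene")
ovt(g,555.3,-208.1,10,-4.9,(140,170,220,250),7,"pics/ov15.png")
E
```

```text
t 27.15 pos [ 557.08 -209.39   79.39] rot [-178.76    3.18  174.88] F [ 0.2  -0.03 -0.21] w 86.9 q [ -21.52   22.53   98.07   -0.36   56.   -106.18]
units dx 0.11 dy 0.06 dz -0.03 yaw(world +) 0.22 deg; units -0.03
```

View pics/ov15.png

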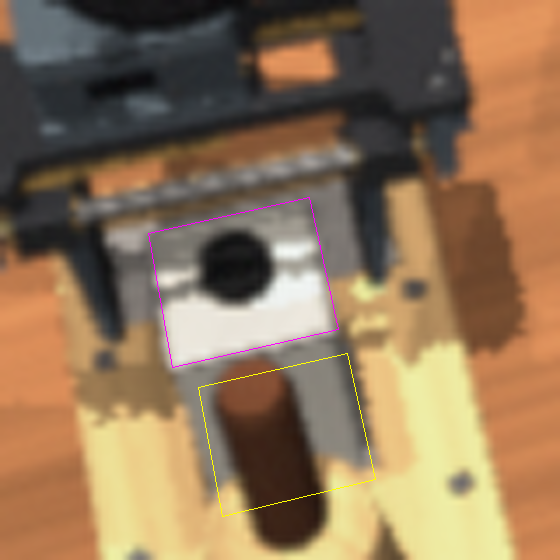

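Call:
drive_tool([
  {"claw": -1, "dx": 0, "dy": 0.05, "dz": -0.7, "yaw": 0},
  {"claw": -1, "dx": 0, "dy": 0, "dz": -1, "yaw": 0},
  {"claw": -1, "dx": 0, "dy": 0, "dz": -1, "yaw": 0},
  {"claw": -1, "dx": 0, "dy": 0, "dz": -1, "yaw": 0},
  {"claw": -1, "dx": 0, "dy": 0.6, "dz": -0.6, "yaw": 0},
])

```text
time_s: 27.82
ee_pos: [553.4, -193.8, 170.0]
ee_rot: [-178.8, 3.2, 174.8]
force: [-0.0, 0.9, 0.7]
gripper_width: 91.3
```

```bash
python3 plan.py 608.5 263.7 120 217.1;python3 - <<'E'
from workcell import grab_frame,telemetry
from ovt import *
g=grab_frame("scene")
ovt(g,555.3,-208.1,10,-4.9,(140,170,220,250),7,"pics/ov16.png")
from fit import t,s,T1,S1,ray
# sander grip top (z=70) centre
print(ray(t,T1([(443,84),(419,104),(488,140)]),70), ray(s,S1([(385,450),(428,478)]),70))
E
```

```text
t 27.82 pos [ 553.4  -193.77  170.04] rot [-178.76    3.19  174.83] F [-0.05  0.87  0.73] w 91.3 q [ -20.18   17.56   91.63   -0.41   67.41 -104.83]
units dx -0.68 dy 23.03 dz 2.50 yaw(world +) 42.27 deg; units -4.92
[[631.   269.89  70.  ]
 [617.45 284.26  70.  ]
 [595.04 238.82  70.  ]] [[591.31 268.17  70.  ]
 [620.07 283.27  70.  ]]
```

View pics/ov16.png

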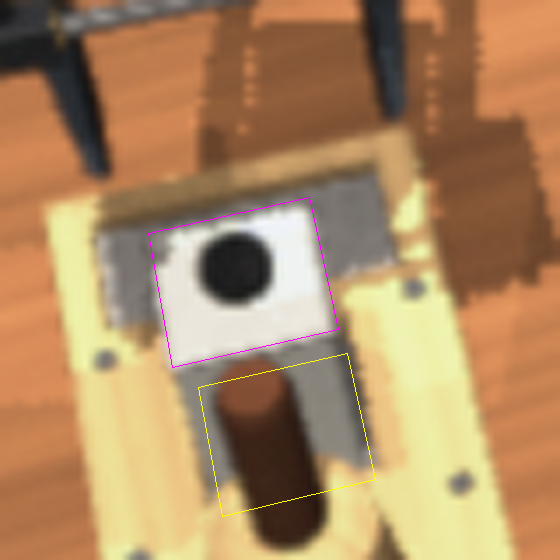

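Call:
drive_tool([
  {"claw": -1, "dx": 0, "dy": 1, "dz": 0, "yaw": 0},
  {"claw": -1, "dx": 0, "dy": 1, "dz": 0, "yaw": 0},
  {"claw": -1, "dx": 0, "dy": 1, "dz": 0, "yaw": 0},
  {"claw": -1, "dx": 0, "dy": 1, "dz": 0, "yaw": 0},
  {"claw": -1, "dx": 0, "dy": 1, "dz": 0, "yaw": 0},
])

```text
time_s: 28.5
ee_pos: [561.0, -83.3, 166.2]
ee_rot: [-179.0, 2.9, 174.9]
force: [0.7, -0.0, 0.8]
gripper_width: 91.6
```

Call:
drive_tool([
  {"claw": -1, "dx": -0.1, "dy": 1, "dz": 0, "yaw": 0},
  {"claw": -1, "dx": -0.1, "dy": 1, "dz": 0, "yaw": -1},
  {"claw": -1, "dx": -0.2, "dy": 1, "dz": 0, "yaw": -1},
  {"claw": -1, "dx": -0.4, "dy": 1, "dz": 0, "yaw": -1},
  {"claw": -1, "dx": -0.5, "dy": 1, "dz": 0, "yaw": -1},
])

```text
time_s: 29.12
ee_pos: [572.1, 30.9, 159.7]
ee_rot: [-177.9, 1.4, -149.4]
force: [0.4, 0.7, 0.4]
gripper_width: 91.0
```

```bash
python3 plan.py 608.5 263.7 120 217.1
```

```text
t 29.12 pos [572.11  30.94 159.74] rot [-177.93    1.37 -149.36] F [0.43 0.74 0.42] w 91.0 q [   2.72   17.46   93.27   -1.29   67.09 -117.41]
units dx -7.50 dy 9.09 dz 1.99 yaw(world +) 6.46 deg; units -0.75
```

Call:
drive_tool([
  {"claw": -1, "dx": -0.8, "dy": 1, "dz": 0.1, "yaw": -0.7},
  {"claw": -1, "dx": -0.85, "dy": 1, "dz": 0.1, "yaw": 0},
  {"claw": -1, "dx": -0.85, "dy": 1, "dz": 0.1, "yaw": 0},
  {"claw": -1, "dx": -0.85, "dy": 1, "dz": 0.1, "yaw": 0},
  {"claw": -1, "dx": -0.85, "dy": 1, "dz": 0.1, "yaw": 0},
])

```text
time_s: 29.75
ee_pos: [576.3, 171.6, 142.5]
ee_rot: [-178.2, 0.7, -142.9]
force: [0.2, 0.3, 0.2]
gripper_width: 91.4
```

```bash
python3 plan.py 608.5 263.7 120 217.1
```

```text
t 29.75 pos [576.33 171.55 142.46] rot [-178.16    0.68 -142.88] F [0.22 0.33 0.17] w 91.4 q [  16.4    21.19   90.21   -1.61   67.32 -110.1 ]
units dx -4.06 dy 2.70 dz 1.12 yaw(world +) -0.02 deg; units 0.00
```

Call:
drive_tool([
  {"claw": -1, "dx": -1, "dy": 0.65, "dz": 0, "yaw": 0},
  {"claw": -1, "dx": -1, "dy": 0.65, "dz": 0, "yaw": 0},
  {"claw": -1, "dx": -0.9, "dy": 0.6, "dz": 0, "yaw": 0},
  {"claw": -1, "dx": -0.6, "dy": 0.4, "dz": 0, "yaw": 0},
  {"claw": -1, "dx": 0, "dy": 0, "dz": 0, "yaw": 0},
])

```text
time_s: 30.38
ee_pos: [604.2, 258.6, 139.3]
ee_rot: [-178.2, 0.5, -142.7]
force: [-0.3, 0.1, -0.4]
gripper_width: 90.9
```

```bash
python3 plan.py 608.5 263.7 90 217.1; python3 - <<'E'
from workcell import grab_frame
from h import *
g=grab_frame("scene");np.save("pics/scene17.npy",g,allow_pickle=True);crop(g,300,120,400,230,5.4,"pics/s17.png")
f=grab_frame("top");np.save("pics/top17.npy",f,allow_pickle=True);crop(f,130,120,230,220,5.4,"pics/t17.png")
E
```

```text
t 30.38 pos [604.17 258.64 139.28] rot [-178.24    0.48 -142.66] F [-0.35  0.09 -0.37] w 90.9 q [  23.08   26.5    82.06   -1.69   70.55 -103.7 ]
units dx -0.33 dy 0.07 dz 2.46 yaw(world +) -0.24 deg; units 0.03
```

View pics/s17.png

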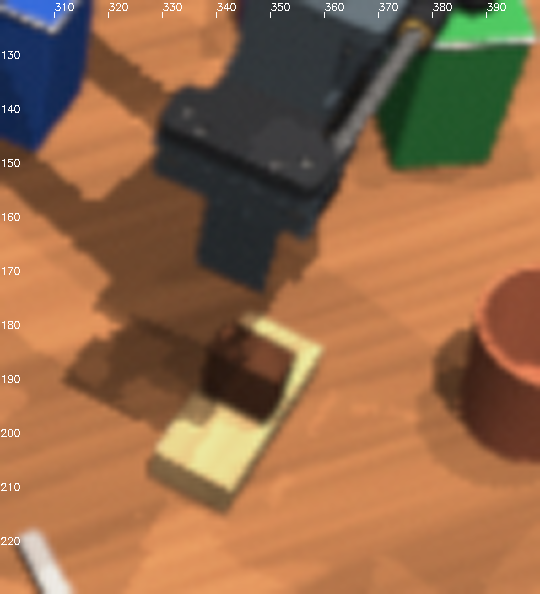

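Call:
drive_tool([
  {"claw": -1, "dx": -0.3, "dy": 0.05, "dz": 0.6, "yaw": 0},
  {"claw": -1, "dx": 0, "dy": 0, "dz": 1, "yaw": 0},
  {"claw": -1, "dx": 0, "dy": 0, "dz": 0.6, "yaw": 0},
  {"claw": -1, "dx": 0, "dy": 0, "dz": 0, "yaw": 0},
])

```text
time_s: 30.98
ee_pos: [609.3, 258.8, 93.1]
ee_rot: [-178.2, 0.4, -142.9]
force: [-0.6, -0.4, 0.4]
gripper_width: 91.2
```

```bash
python3 plan.py 608.5 263.7 32 217.1
```

```text
t 30.98 pos [609.29 258.77  93.06] rot [-178.22    0.4  -142.89] F [-0.61 -0.35  0.38] w 91.2 q [  22.94   28.83   85.02   -1.8    65.34 -103.42]
units dx -0.12 dy 0.22 dz 3.05 yaw(world +) -0.01 deg; units 0.00
```

Call:
drive_tool([
  {"claw": -1, "dx": -0.1, "dy": 0.25, "dz": 0.6, "yaw": 0},
  {"claw": -1, "dx": 0, "dy": 0.05, "dz": 0.9, "yaw": 0},
  {"claw": -1, "dx": 0, "dy": 0, "dz": 0.5, "yaw": 0},
  {"claw": -1, "dx": 0, "dy": 0, "dz": 0, "yaw": 0},
])

```text
time_s: 31.48
ee_pos: [609.0, 265.1, 52.0]
ee_rot: [-178.2, 0.6, -142.9]
force: [0.5, -0.2, 0.1]
gripper_width: 91.1
```

```bash
python3 plan.py 608.5 263.7 32 217.1; python3 - <<'E'
from workcell import grab_frame
from h import *
g=grab_frame("scene");crop(g,300,120,400,230,5.4,"pics/s18.png")
E
```

```text
t 31.48 pos [609.   265.08  52.04] rot [-178.2     0.55 -142.91] F [ 0.54 -0.18  0.13] w 91.1 q [  23.44   30.91   87.73   -1.86   60.41 -102.73]
units dx 0.06 dy -0.04 dz 1.00 yaw(world +) 0.01 deg; units -0.00
```

View pics/s18.png

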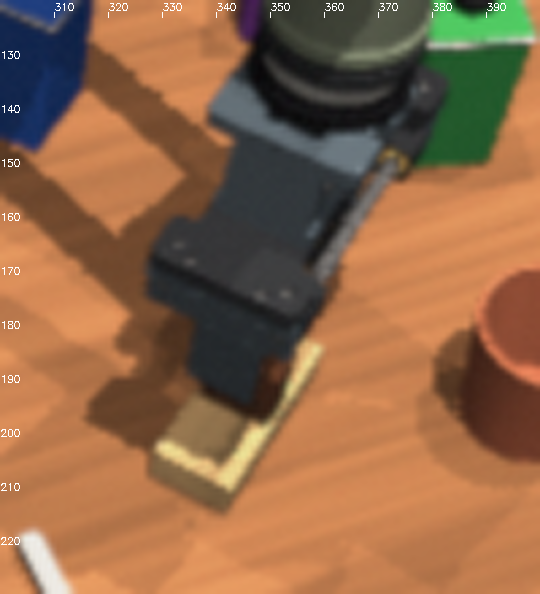

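Call:
drive_tool([
  {"claw": -1, "dx": 0, "dy": 0, "dz": 0.6, "yaw": 0},
  {"claw": -1, "dx": 0, "dy": 0, "dz": 0.2, "yaw": 0},
  {"claw": -1, "dx": 0, "dy": 0, "dz": 0.05, "yaw": 0},
])

```text
time_s: 31.9
ee_pos: [610.7, 265.2, 35.8]
ee_rot: [-178.2, 0.7, -142.9]
force: [0.4, -0.2, 0.0]
gripper_width: 90.9
```

```bash
python3 plan.py 608.5 263.7 32 217.1
```

```text
t 31.9 pos [610.7  265.22  35.76] rot [-178.16    0.75 -142.92] F [ 0.38 -0.23  0.03] w 90.9 q [  23.39   31.8    88.73   -1.9    58.33 -102.7 ]
units dx 0.13 dy 0.01 dz 0.19 yaw(world +) 0.02 deg; units -0.00
```

Call:
drive_tool([
  {"claw": 1, "dx": 0.12, "dy": 0, "dz": 0.15, "yaw": 0},
  {"claw": 1, "dx": 0, "dy": 0, "dz": 0, "yaw": 0},
  {"claw": 1, "dx": 0, "dy": 0, "dz": 0, "yaw": 0},
  {"claw": 1, "dx": 0, "dy": 0, "dz": 0, "yaw": 0},
  {"claw": 1, "dx": 0, "dy": 0, "dz": 0, "yaw": 0},
], grip_force=25)

```text
time_s: 32.52
ee_pos: [609.2, 263.7, 33.2]
ee_rot: [-178.1, 0.8, -142.9]
force: [-0.1, -0.5, 0.3]
gripper_width: 44.2
```

Call:
drive_tool([
  {"claw": 1, "dx": 0, "dy": 0, "dz": 0, "yaw": 0},
  {"claw": 1, "dx": 0, "dy": 0, "dz": 0, "yaw": 0},
  {"claw": 1, "dx": 0, "dy": 0, "dz": 0, "yaw": 0},
  {"claw": 1, "dx": 0, "dy": 0, "dz": 0, "yaw": 0},
])

```text
time_s: 33.02
ee_pos: [609.2, 263.8, 33.3]
ee_rot: [-178.1, 0.8, -142.9]
force: [-0.1, 1.0, 0.5]
gripper_width: 3.7
```

```bash
python3 plan.py 471.6 -201 100 175.1
```

```text
t 33.02 pos [609.24 263.8   33.27] rot [-178.14    0.83 -142.92] F [-0.09  1.03  0.54] w 3.7 q [  23.33   31.73   89.26   -1.91   57.78 -102.73]
units dx 19.50 dy -14.39 dz -3.34 yaw(world +) -41.98 deg; units 4.88
```

```bash
python3 - <<'E'
from workcell import grab_frame
from h import *
g=grab_frame("scene");np.save("pics/scene19.npy",g,allow_pickle=True);crop(g,300,120,400,230,5.4,"pics/s19.png")
f=grab_frame("top");crop(f,130,110,230,220,5.4,"pics/t19.png")
E
```

```text
(no output)
```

View pics/s19.png

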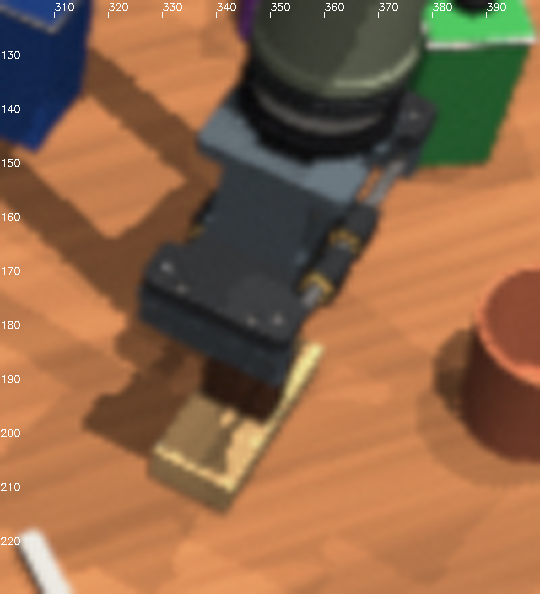

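View pics/t19.png

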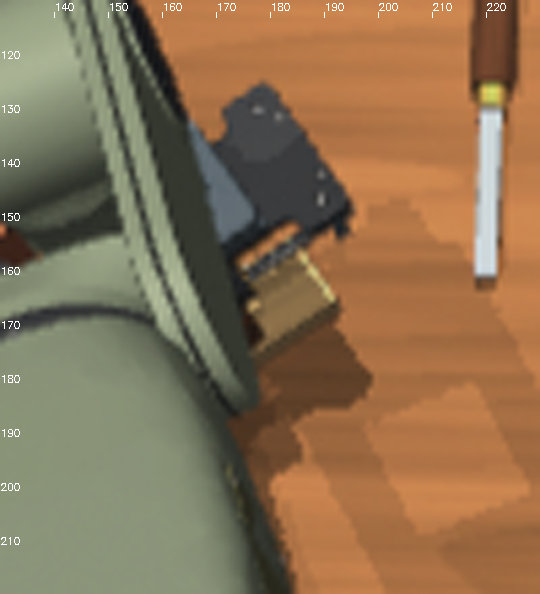

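```bash
python3 - <<'E'
from h import *
from workcell import telemetry
from scipy.spatial.transform import Rotation as Ro
g=load("pics/scene19.npy"); s=telemetry.state()
p=s["ee_pos"];M=Ro.from_euler("xyz",s["ee_rot"],degrees=True).as_matrix()
print(proj(g,[p,p-19*M[:,2],p+45*M[:,1],p-45*M[:,1]]),s["gripper_width"])
S=5.4;x0,y0=300,120
c=cv2.resize(g["color"][120:230,300:400],None,fx=S,fy=S,interpolation=cv2.INTER_CUBIC)
def box(cx,cy,yaw,hx,hy,z0,z1,col):
    a=np.radians(yaw);R=np.array([[np.cos(a),-np.sin(a)],[np.sin(a),np.cos(a)]])
    q=np.array([[hx,hy],[-hx,hy],[-hx,-hy],[hx,-hy]])@R.T+[cx,cy]
    for z in(z0,z1):
        cv2.polylines(c,[((proj(g,np.c_[q,np.full(4,z)])+.5-[x0,y0])*S).round().astype(int)],True,col,1)
box(608.5,263.7,37,23,55,0,26,(255,255,0)); box(608.5,263.7,37,21,12,26,70,(0,255,0))
for q,col in((p,(0,0,255)),(p-60*M[:,2],(255,0,255))):
    cv2.circle(c,tuple(((proj(g,q)[0]+.5-[x0,y0])*S).astype(int)),4,col,-1)
cv2.imwrite("pics/ov19.png",c)
E
```

```text
[[344.48 192.33]
 [345.56 188.27]
 [351.24 181.96]
 [337.48 203.09]] 0.7363847512194502
```

View pics/ov19.png

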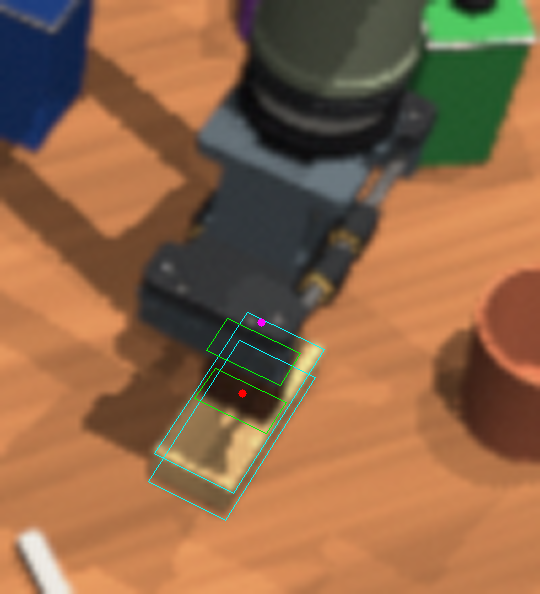

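```bash
python3 - <<'E'
from h import *
g=load("pics/scene19.npy"); crop(g,325,165,365,220,14,"pics/z19.png")
for u,v in((343,190),(345,192),(340,190),(347,194),(335,172),(350,188)): print(u,v,g["color"][v,u])
s0=load("pics/scene0.npy");print(s0["color"][190,345],s0["color"][192,343])
E
```

```text
343 190 [18 27 43]
345 192 [16 28 48]
340 190 [18 25 42]
347 194 [21 30 50]
335 172 [53 51 51]
350 188 [44 42 39]
[19 30 49] [18 29 48]
```

View pics/z19.png

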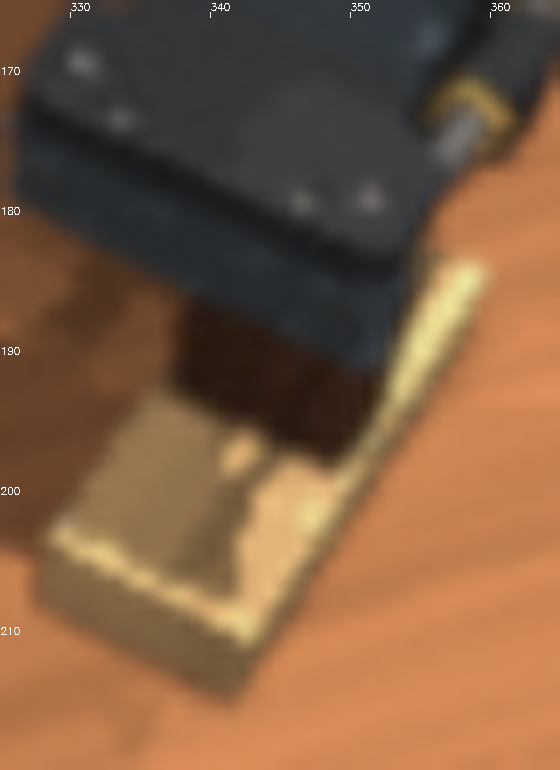

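```bash
python3 - <<'E'
from h import *
from scipy.spatial.transform import Rotation as Ro
for n,p,r in(("s3",(445.58,127.94,215.74),(-179.54,.53,160.03)),("s12",(448.88,340.47,168.76),(-179.1,1.21,157.38)),("s17",(604.17,258.64,139.28),(-178.24,.48,-142.66)),("s18",(609,265.08,52.04),(-178.2,.55,-142.91))):
    g=load("pics/scene0.npy");M=Ro.from_euler("xyz",r,degrees=True).as_matrix();p=np.array(p)
    print(n,proj(g,[p+52*M[:,1],p-52*M[:,1],p-52*M[:,1]+16*M[:,0],p-52*M[:,1]-16*M[:,0]]).tolist())
E
```

```text
s3 [[301.0697419946192, 120.27916379614905], [261.9772344156853, 120.30359404938875], [261.89403609516074, 116.01510222362965], [262.0617551572061, 124.6602506120922]]
s12 [[368.9549595722975, 114.54906448529714], [332.2977783058329, 113.14171579570421], [331.95486387596293, 109.23098654543438], [332.64587324742865, 117.11152561235681]]
s17 [[356.3585767591744, 156.21419097261574], [339.63385559045975, 181.43060325889076], [334.1148956280203, 178.84912809267647], [345.2002786742547, 184.0342791422554]]
s18 [[353.7562182319401, 176.29721380437485], [337.72758203694565, 200.85804686441443], [332.5406050594056, 198.33171621427354], [342.9570349590882, 203.40506553403327]]
```

Call:
drive_tool([
  {"claw": 1, "dx": 0, "dy": 0, "dz": -0.7, "yaw": 0},
  {"claw": -1, "dx": 0, "dy": 0, "dz": -0.8, "yaw": 0},
  {"claw": -1, "dx": 0, "dy": 0, "dz": 0, "yaw": 0},
  {"claw": -1, "dx": 0, "dy": 0, "dz": 0, "yaw": 0},
])

```text
time_s: 33.62
ee_pos: [608.9, 264.6, 66.6]
ee_rot: [-178.1, 1.0, -142.9]
force: [0.3, 0.5, 0.4]
gripper_width: 27.6
```

```bash
cat > tips.py <<'E'
from h import *
from workcell import telemetry,grab_frame
from scipy.spatial.transform import Rotation as Ro
import sys
def run(fn,box,S):
    st=telemetry.state();g=grab_frame("scene")
    p=st["ee_pos"];M=Ro.from_euler("xyz",st["ee_rot"],degrees=True).as_matrix();w=st["gripper_width"]/2
    print(p,st["ee_rot"],2*w,st["time_s"])
    x0,y0,x1,y1=box;c=cv2.resize(g["color"][y0:y1,x0:x1],None,fx=S,fy=S,interpolation=cv2.INTER_CUBIC)
    for b,col in((0,(0,0,255)),(20,(0,255,255)),(36,(0,255,0))):
        for sg in(1,-1):
            q=np.array([p+sg*u*M[:,1]+v*M[:,0]-b*M[:,2] for u,v in((w,16),(w,-16),(w+14,-16),(w+14,16))])
            cv2.polylines(c,[((proj(g,q)+.5-[x0,y0])*S).round().astype(int)],True,col,1)
    cv2.imwrite(fn,c)
if __name__=="__main__": run(sys.argv[1],tuple(map(int,sys.argv[2:6])),float(sys.argv[6]))
E
python3 tips.py pics/tip1.png 310 130 380 220 6.5
```

```text
[608.9  264.64  66.61] [-178.11    0.95 -142.92] 27.64897613041058 33.625
```

View pics/tip1.png

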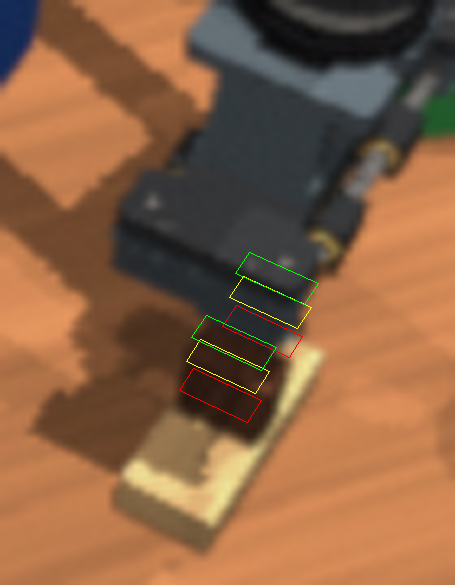

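Call:
drive_tool([
  {"claw": -1, "dx": 0, "dy": 0, "dz": 0, "yaw": 0},
  {"claw": -1, "dx": 0, "dy": 0, "dz": 0, "yaw": 0},
  {"claw": -1, "dx": 0, "dy": 0, "dz": 0, "yaw": 0},
  {"claw": -1, "dx": 0, "dy": 0, "dz": 0, "yaw": 0},
  {"claw": -1, "dx": 0, "dy": 0, "dz": 0, "yaw": 0},
])

```text
time_s: 34.3
ee_pos: [608.3, 264.4, 65.3]
ee_rot: [-178.1, 0.8, -142.9]
force: [-0.2, -0.3, -0.8]
gripper_width: 81.5
```

```bash
python3 tips.py pics/tip2.png 315 140 370 215 8
```

```text
[608.3  264.38  65.32] [-178.14    0.83 -142.92] 81.4746056334718 34.3
```

View pics/tip2.png

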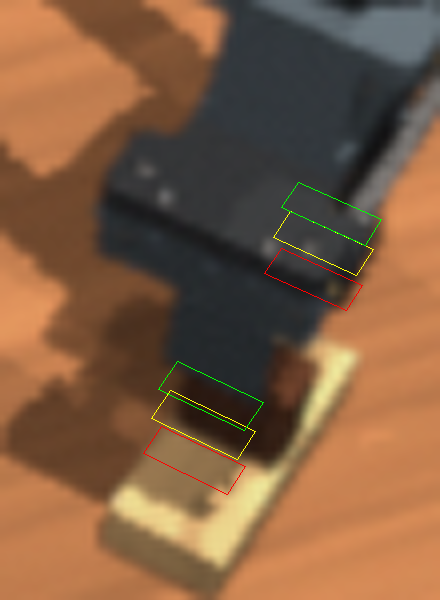

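Call:
drive_tool([
  {"claw": -1, "dx": 0, "dy": 0, "dz": 0.6, "yaw": 0},
  {"claw": -1, "dx": 0, "dy": 0, "dz": 0.9, "yaw": 0},
  {"claw": -1, "dx": 0, "dy": 0.05, "dz": 0.6, "yaw": 0},
  {"claw": -1, "dx": 0, "dy": 0, "dz": 0, "yaw": 0},
])

```text
time_s: 34.85
ee_pos: [608.5, 264.2, 20.2]
ee_rot: [-178.2, 0.8, -142.9]
force: [-0.2, -0.0, 0.8]
gripper_width: 91.1
```

```bash
python3 plan.py 609.2 262.8 -2 217.1; python3 tips.py pics/tip3.png 315 140 370 215 8
```

```text
t 34.85 pos [608.49 264.23  20.2 ] rot [-178.15    0.76 -142.92] F [-0.21 -0.    0.81] w 91.1 q [  23.39   32.46   90.05   -1.94   56.33 -102.62]
units dx 0.01 dy -0.08 dz 1.11 yaw(world +) 0.02 deg; units -0.00
[608.49 264.23  20.2 ] [-178.15    0.76 -142.92] 91.11332393700265 34.85
```

View pics/tip3.png

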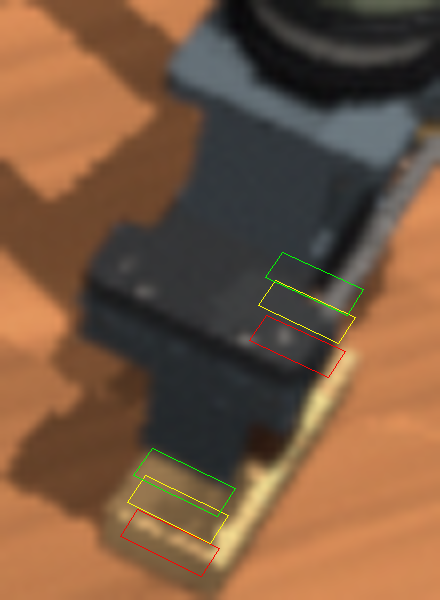

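Call:
drive_tool([
  {"claw": -1, "dx": 0, "dy": 0, "dz": 0.5, "yaw": 0},
  {"claw": -1, "dx": 0, "dy": 0, "dz": 0.35, "yaw": 0},
  {"claw": -1, "dx": 0, "dy": 0, "dz": 0.1, "yaw": 0},
])

```text
time_s: 35.28
ee_pos: [610.4, 264.5, 1.8]
ee_rot: [-178.1, 1.0, -142.9]
force: [0.1, 0.2, -0.2]
gripper_width: 91.1
```

```bash
python3 plan.py 609.2 262.8 -2 217.1; python3 tips.py pics/tip4.png 315 140 370 215 8
```

```text
t 35.27 pos [610.44 264.46   1.8 ] rot [-178.1     0.95 -142.92] F [ 0.05  0.19 -0.21] w 91.1 q [  23.34   33.58   91.02   -2.     54.04 -102.57]
units dx 0.10 dy -0.03 dz 0.19 yaw(world +) 0.02 deg; units -0.00
[610.44 264.46   1.8 ] [-178.1     0.95 -142.92] 91.06429775248635 35.275
```

View pics/tip4.png

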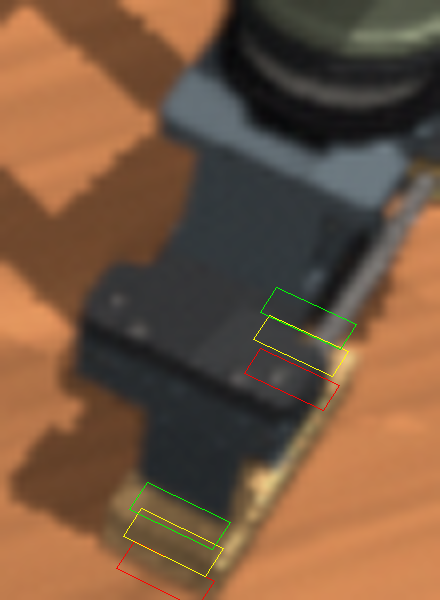

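Call:
drive_tool([
  {"claw": 1, "dx": 0.08, "dy": 0, "dz": 0.05, "yaw": 0},
  {"claw": 1, "dx": 0, "dy": 0, "dz": 0, "yaw": 0},
  {"claw": 1, "dx": 0, "dy": 0, "dz": 0, "yaw": 0},
  {"claw": 1, "dx": 0, "dy": 0, "dz": 0, "yaw": 0},
  {"claw": 1, "dx": 0, "dy": 0, "dz": 0, "yaw": 0},
], grip_force=25)

```text
time_s: 35.95
ee_pos: [609.6, 263.6, 1.5]
ee_rot: [-178.1, 1.0, -142.9]
force: [-0.5, 0.0, -0.3]
gripper_width: 43.8
```

Call:
drive_tool([
  {"claw": 1, "dx": 0, "dy": 0, "dz": 0, "yaw": 0},
  {"claw": 1, "dx": 0, "dy": 0, "dz": 0, "yaw": 0},
  {"claw": 1, "dx": 0, "dy": 0, "dz": 0, "yaw": 0},
])

```text
time_s: 36.33
ee_pos: [609.5, 263.9, 1.9]
ee_rot: [-178.1, 1.1, -142.9]
force: [-0.6, 0.7, 1.8]
gripper_width: 24.2
```

```bash
python3 plan.py 471.6 -201 70 175.1
```

```text
t 36.33 pos [609.54 263.9    1.89] rot [-178.11    1.06 -142.94] F [-0.6   0.73  1.85] w 24.2 q [  23.31   33.45   91.27   -1.96   53.83 -102.6 ]
units dx 19.51 dy -14.39 dz -3.41 yaw(world +) -41.96 deg; units 4.88
```

Call:
drive_tool([
  {"claw": 1, "dx": 0, "dy": 0, "dz": 0, "yaw": 0},
  {"claw": 1, "dx": 0, "dy": 0, "dz": -0.4, "yaw": 0},
  {"claw": 1, "dx": 0, "dy": 0, "dz": -0.8, "yaw": 0},
  {"claw": 1, "dx": 0.5, "dy": -0.4, "dz": -0.9, "yaw": 0},
  {"claw": 1, "dx": 0.8, "dy": -0.6, "dz": -0.7, "yaw": 0},
], grip_force=30)

```text
time_s: 36.95
ee_pos: [597.9, 231.7, 60.1]
ee_rot: [-178.1, 0.9, -142.8]
force: [0.1, 0.2, -1.3]
gripper_width: 24.2
```

```bash
python3 plan.py 471.6 -201 70 175.1; python3 - <<'E'
from workcell import grab_frame
from h import *
g=grab_frame("scene");crop(g,290,110,390,220,5.4,"pics/s20.png")
E
```

```text
t 36.95 pos [597.91 231.68  60.12] rot [-178.08    0.9  -142.82] F [ 0.12  0.21 -1.29] w 24.2 q [  21.08   28.38   91.05   -1.85   59.18 -105.16]
units dx 18.11 dy -13.42 dz -0.49 yaw(world +) -42.08 deg; units 4.90
```

View pics/s20.png

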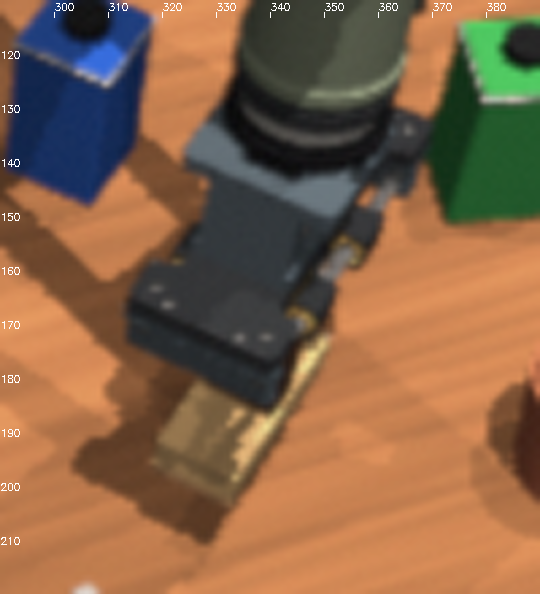

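Call:
drive_tool([
  {"claw": 1, "dx": 1, "dy": -0.75, "dz": 0, "yaw": 0.6},
  {"claw": 1, "dx": 1, "dy": -0.9, "dz": 0, "yaw": 0.6},
  {"claw": 1, "dx": 0.9, "dy": -1, "dz": 0, "yaw": 0.6},
  {"claw": 1, "dx": 0.75, "dy": -1, "dz": 0, "yaw": 0.6},
  {"claw": 1, "dx": 0.6, "dy": -1, "dz": 0, "yaw": 0.6},
])

```text
time_s: 37.62
ee_pos: [560.8, 98.6, 67.9]
ee_rot: [-178.6, 2.0, -169.6]
force: [0.1, 0.9, -1.2]
gripper_width: 23.6
```

```bash
python3 plan.py 471.6 -201 70 175.1
```

```text
t 37.62 pos [560.75  98.63  67.9 ] rot [-178.55    1.97 -169.62] F [ 0.1   0.92 -1.21] w 23.6 q [  9.75  21.83 101.1   -1.74  55.1  -89.63]
units dx 7.08 dy -13.93 dz -0.11 yaw(world +) -15.28 deg; units 1.78
```

Call:
drive_tool([
  {"claw": 1, "dx": 0.7, "dy": -0.9, "dz": 0, "yaw": 0.6},
  {"claw": 1, "dx": 0.7, "dy": -1, "dz": 0, "yaw": 0.6},
  {"claw": 1, "dx": 0.5, "dy": -1, "dz": 0, "yaw": 0.5},
  {"claw": 1, "dx": 0.5, "dy": -1, "dz": 0, "yaw": 0},
  {"claw": 1, "dx": 0.4, "dy": -1, "dz": 0, "yaw": 0},
])

```text
time_s: 38.25
ee_pos: [501.6, -9.2, 71.1]
ee_rot: [-179.1, 2.4, 175.0]
force: [1.0, 0.3, -2.0]
gripper_width: 23.6
```

```bash
python3 plan.py 471.6 -201 60 175.1
```

```text
t 38.25 pos [501.57  -9.24  71.13] rot [-179.05    2.44  174.98] F [ 1.01  0.25 -2.03] w 23.6 q [ -1.55  15.95 109.84  -1.39  51.84 -85.67]
units dx 0.65 dy -9.68 dz 0.56 yaw(world +) 0.12 deg; units -0.01
```

Call:
drive_tool([
  {"claw": 1, "dx": 0.1, "dy": -1, "dz": 0, "yaw": 0},
  {"claw": 1, "dx": 0.1, "dy": -1, "dz": 0, "yaw": 0},
  {"claw": 1, "dx": 0.1, "dy": -1, "dz": 0, "yaw": 0},
  {"claw": 1, "dx": 0.1, "dy": -1, "dz": 0, "yaw": 0},
  {"claw": 1, "dx": 0.1, "dy": -1, "dz": 0, "yaw": 0},
])

```text
time_s: 38.88
ee_pos: [477.0, -114.7, 75.9]
ee_rot: [-179.0, 2.6, 174.8]
force: [-0.6, 0.4, -1.4]
gripper_width: 23.8
```

```bash
python3 plan.py 471.6 -201 60 175.1
```

```text
t 38.88 pos [ 477.04 -114.73   75.92] rot [-178.96    2.57  174.76] F [-0.62  0.39 -1.45] w 23.8 q [-14.4   14.55 111.08  -0.78  51.67 -98.67]
units dx -0.12 dy -4.32 dz 0.80 yaw(world +) 0.34 deg; units -0.04
```

Call:
drive_tool([
  {"claw": 1, "dx": -0.1, "dy": -1, "dz": 0, "yaw": 0},
  {"claw": 1, "dx": -0.1, "dy": -1, "dz": 0.1, "yaw": 0},
  {"claw": 1, "dx": -0.1, "dy": -0.9, "dz": 0.2, "yaw": 0},
  {"claw": 1, "dx": -0.1, "dy": -0.6, "dz": 0.2, "yaw": 0},
  {"claw": 1, "dx": 0, "dy": 0, "dz": 0, "yaw": 0},
])

```text
time_s: 39.5
ee_pos: [474.5, -191.2, 70.4]
ee_rot: [-178.9, 2.7, 174.4]
force: [0.1, 0.1, -1.9]
gripper_width: 23.6
```

```bash
python3 plan.py 472.5 -201 40 175.1; cat > ovs.py <<'E'
from h import *
from workcell import telemetry,grab_frame
def ovs(cam,box_,S,fn,pose=None):
    s=telemetry.state();p=s["ee_pos"];g=grab_frame(cam)
    cx,cy,zb,yaw=pose if pose else (p[0]-.9,p[1],p[2]-2,s["ee_rot"][2]-180)
    x0,y0,x1,y1=box_;c=cv2.resize(g["color"][y0:y1,x0:x1],None,fx=S,fy=S,interpolation=cv2.INTER_CUBIC)
    a=np.radians(yaw);R=np.array([[np.cos(a),-np.sin(a)],[np.sin(a),np.cos(a)]])
    for hx,hy,z,col in((23,55,0,(0,255,255)),(23,55,26,(255,255,0)),(21,12,70,(0,255,0))):
        q=np.array([[hx,hy],[-hx,hy],[-hx,-hy],[hx,-hy]])@R.T+[cx,cy]
        cv2.polylines(c,[((proj(g,np.c_[q,np.full(4,z+zb)])+.5-[x0,y0])*S).round().astype(int)],True,col,1)
    cv2.imwrite(fn,c)
E
python3 -c "
from ovs import *
ovs('scene',(130,150,215,240),6.5,'pics/o21.png')"
```

```text
t 39.5 pos [ 474.48 -191.22   70.44] rot [-178.87    2.7   174.44] F [ 0.06  0.06 -1.92] w 23.6 q [ -23.05   16.51  109.13   -0.33   51.44 -107.25]
units dx 0.05 dy -0.50 dz 1.52 yaw(world +) 0.66 deg; units -0.08
```

View pics/o21.png

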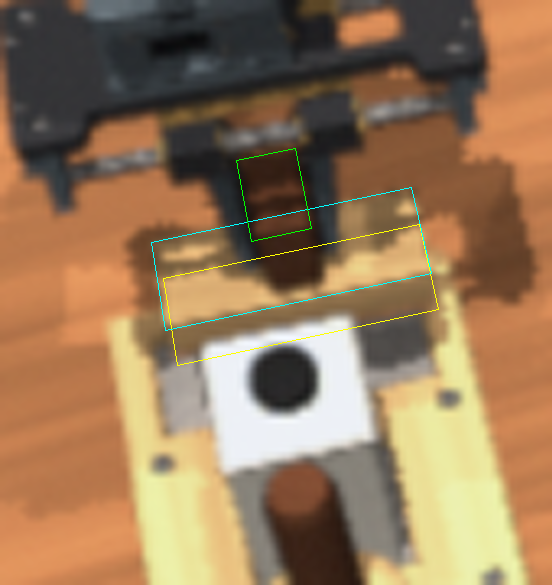

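Call:
drive_tool([
  {"claw": 1, "dx": 0.1, "dy": -0.4, "dz": 0.4, "yaw": -0.08},
  {"claw": 1, "dx": 0.1, "dy": -0.1, "dz": 0.5, "yaw": 0},
  {"claw": 1, "dx": 0, "dy": 0, "dz": 0.3, "yaw": 0},
  {"claw": 1, "dx": 0, "dy": 0, "dz": 0, "yaw": 0},
])

```text
time_s: 40.05
ee_pos: [469.7, -200.0, 44.6]
ee_rot: [-178.9, 2.6, 175.3]
force: [0.7, 0.3, -1.9]
gripper_width: 23.8
```

```bash
python3 plan.py 472.5 -201 12 175.1
python3 -c "
from ovs import *
ovs('scene',(130,150,215,240),6.5,'pics/o22.png')"
```

```text
t 40.05 pos [ 469.69 -199.98   44.56] rot [-178.9    2.6  175.3] F [ 0.68  0.31 -1.93] w 23.8 q [ -24.23   18.27  111.09   -0.23   47.82 -109.35]
units dx -0.14 dy -0.04 dz 1.63 yaw(world +) -0.20 deg; units 0.02
```

View pics/o22.png

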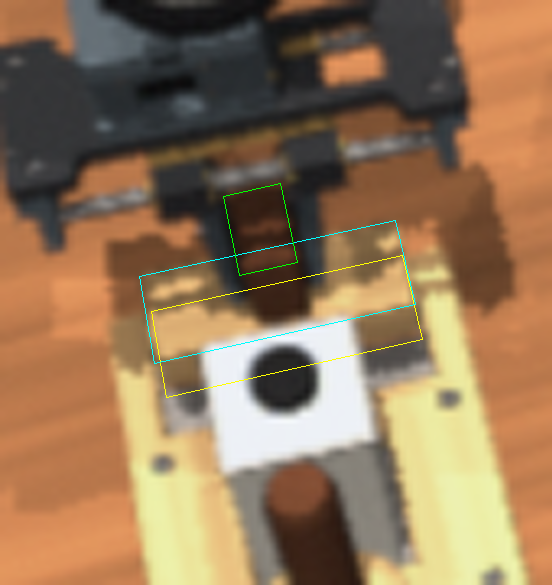

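```bash
python3 - <<'E'
from workcell import grab_frame
from h import *
g=grab_frame("scene");np.save("pics/sc23.npy",g,allow_pickle=True);crop(g,145,178,203,222,13,"pics/s23.png")
E
```

```text
(no output)
```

View pics/s23.png

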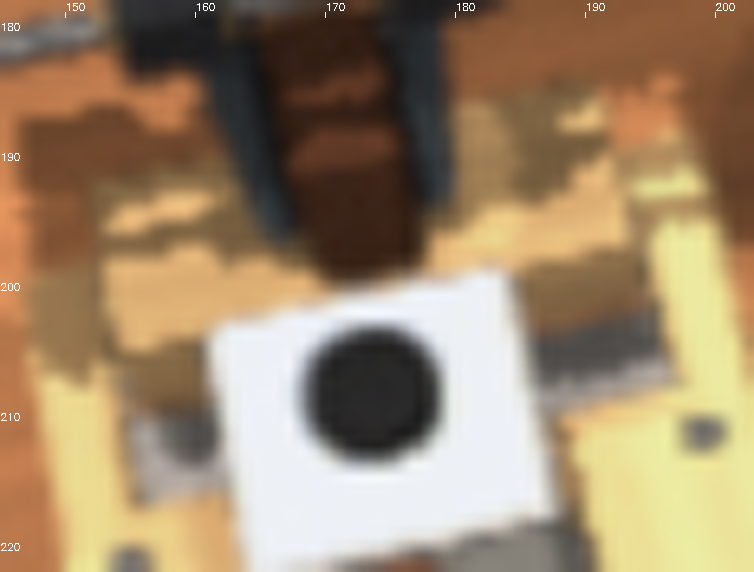

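Call:
drive_tool([
  {"claw": 1, "dx": -0.08, "dy": -0.05, "dz": 0.3, "yaw": 0},
  {"claw": 1, "dx": 0, "dy": 0, "dz": 0.3, "yaw": 0},
  {"claw": 1, "dx": 0, "dy": 0, "dz": 0.1, "yaw": 0},
  {"claw": 1, "dx": 0, "dy": 0, "dz": 0, "yaw": 0},
])

```text
time_s: 40.65
ee_pos: [472.9, -201.7, 30.6]
ee_rot: [-178.9, 2.7, 175.3]
force: [-0.2, -0.5, -1.3]
gripper_width: 23.8
```

```bash
python3 plan.py 472.5 -201 12 175.1
python3 -c "
from ovs import *
ovs('scene',(145,178,203,222),13,'pics/o24.png')"
```

```text
t 40.65 pos [ 472.94 -201.7    30.61] rot [-178.86    2.72  175.32] F [-0.24 -0.53 -1.28] w 23.8 q [ -24.26   19.52  111.69   -0.24   45.85 -109.39]
units dx 0.03 dy 0.03 dz 0.93 yaw(world +) -0.22 deg; units 0.03
```

View pics/o24.png

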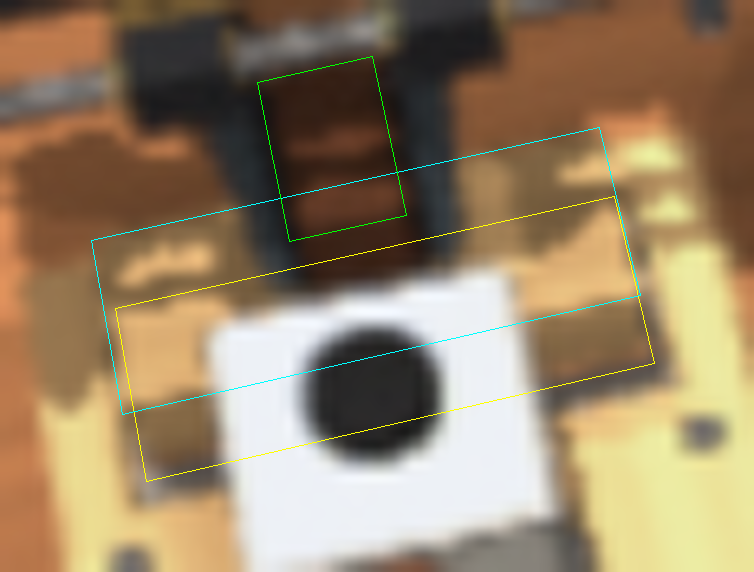

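Call:
drive_tool([
  {"claw": 1, "dx": 0.06, "dy": 0.03, "dz": 0.3, "yaw": 0},
  {"claw": 1, "dx": 0, "dy": 0, "dz": 0.15, "yaw": 0},
  {"claw": 1, "dx": 0, "dy": 0, "dz": 0.1, "yaw": 0},
])

```text
time_s: 41.08
ee_pos: [472.5, -201.3, 19.2]
ee_rot: [-178.8, 2.8, 175.3]
force: [0.3, -0.4, -0.8]
gripper_width: 23.9
```

```bash
python3 plan.py 472.5 -201 12 175.1
```

```text
t 41.08 pos [ 472.48 -201.34   19.23] rot [-178.84    2.76  175.33] F [ 0.27 -0.43 -0.81] w 23.9 q [ -24.24   20.33  112.56   -0.24   44.12 -109.37]
units dx 0.00 dy 0.02 dz 0.36 yaw(world +) -0.23 deg; units 0.03
```

Underside ~17 mm, inside the mouth of the recess. Continue to the floor.

Call:
drive_tool([
  {"claw": 1, "dx": 0.02, "dy": 0, "dz": 0.2, "yaw": 0},
  {"claw": 1, "dx": 0, "dy": 0, "dz": 0.15, "yaw": 0},
  {"claw": 1, "dx": 0, "dy": 0, "dz": 0.1, "yaw": 0},
])

```text
time_s: 41.45
ee_pos: [473.7, -202.2, 12.1]
ee_rot: [-178.8, 2.9, 175.3]
force: [-2.7, 0.7, 14.3]
gripper_width: 23.8
```

```bash
python3 plan.py 472.5 -201 12 175.1
```

```text
t 41.45 pos [ 473.7  -202.2    12.07] rot [-178.79    2.9   175.33] F [-2.71  0.69 14.28] w 23.8 q [ -24.28   20.93  112.96   -0.24   42.97 -109.4 ]
units dx 0.06 dy 0.05 dz 0.00 yaw(world +) -0.23 deg; units 0.03
```

Call:
drive_tool([
  {"claw": 1, "dx": 0.05, "dy": 0, "dz": 0, "yaw": 0},
  {"claw": 1, "dx": 0, "dy": 0, "dz": 0, "yaw": 0},
], grip_force=4)

```text
time_s: 41.7
ee_pos: [473.2, -202.3, 12.4]
ee_rot: [-178.8, 3.0, 175.3]
force: [-0.2, 0.2, -0.2]
gripper_width: 24.3
```

Call:
drive_tool([
  {"claw": -1, "dx": 0, "dy": 0, "dz": 0, "yaw": 0},
  {"claw": -1, "dx": 0, "dy": 0, "dz": 0, "yaw": 0},
  {"claw": -1, "dx": 0, "dy": 0, "dz": 0, "yaw": 0},
  {"claw": -1, "dx": 0, "dy": 0, "dz": 0, "yaw": 0},
  {"claw": -1, "dx": 0, "dy": 0, "dz": -0.6, "yaw": 0},
])

```text
time_s: 42.32
ee_pos: [471.8, -201.7, 23.8]
ee_rot: [-178.8, 2.8, 175.3]
force: [0.5, 0.9, 0.7]
gripper_width: 71.4
```

Call:
drive_tool([
  {"claw": -1, "dx": 0, "dy": 0, "dz": -1, "yaw": 0},
  {"claw": -1, "dx": 0, "dy": 0, "dz": -1, "yaw": 0},
  {"claw": -1, "dx": 0.2, "dy": 0, "dz": -1, "yaw": 0},
  {"claw": -1, "dx": 0.3, "dy": 0, "dz": -1, "yaw": 0},
  {"claw": -1, "dx": 0.3, "dy": 0, "dz": -1, "yaw": 0},
])

```text
time_s: 42.95
ee_pos: [451.1, -197.9, 129.2]
ee_rot: [-178.8, 3.0, 175.3]
force: [0.1, 0.1, -0.1]
gripper_width: 91.5
```

```bash
python3 plan.py 430 100 200
python3 -c "
from ovs import *
ovs('scene',(130,165,230,285),5,'pics/o25.png',(471.6,-201,10,-4.9))"
```

```text
t 42.95 pos [ 451.06 -197.93  129.22] rot [-178.76    2.99  175.35] F [ 0.07  0.05 -0.08] w 91.5 q [ -24.93   11.2   106.79   -0.15   58.78 -110.17]
units dx 2.26 dy 14.76 dz -3.54
```

View pics/o25.png

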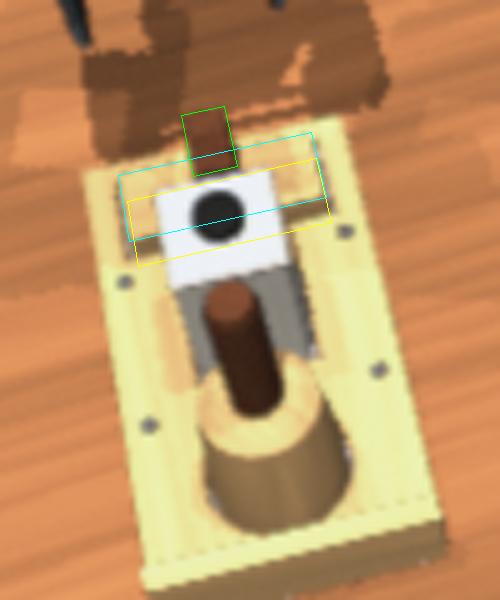

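Everything looks seated. I'll move the arm aside so the top camera can check.

Call:
drive_tool([
  {"claw": -1, "dx": 0.2, "dy": 0.8, "dz": -0.6, "yaw": 0},
  {"claw": -1, "dx": 0.2, "dy": 1, "dz": -0.6, "yaw": 0},
  {"claw": -1, "dx": 0.2, "dy": 1, "dz": -0.6, "yaw": 0},
  {"claw": -1, "dx": 0.2, "dy": 1, "dz": 0, "yaw": 0},
  {"claw": -1, "dx": 0.2, "dy": 1, "dz": 0, "yaw": 0},
])

```text
time_s: 43.62
ee_pos: [436.7, -94.3, 167.4]
ee_rot: [-178.8, 3.3, 175.2]
force: [-0.2, 0.3, -0.6]
gripper_width: 91.4
```

Call:
drive_tool([
  {"claw": -1, "dx": 0.1, "dy": 1, "dz": 0, "yaw": 0},
  {"claw": -1, "dx": 0.1, "dy": 1, "dz": 0, "yaw": 0},
  {"claw": -1, "dx": 0, "dy": 1, "dz": 0, "yaw": 0},
  {"claw": -1, "dx": 0, "dy": 0.8, "dz": 0, "yaw": 0},
  {"claw": -1, "dx": 0, "dy": 0, "dz": 0, "yaw": 0},
])

```text
time_s: 44.25
ee_pos: [436.0, -10.2, 166.0]
ee_rot: [-178.9, 3.1, 175.5]
force: [0.1, -0.3, -1.1]
gripper_width: 91.4
```

```bash
python3 -c "
from ovs import *
ovs('top',(290,115,380,245),4.6,'pics/o26.png',(471.6,-201,10,-4.9))
g=grab_frame('scene');cv2.imwrite('pics/s26.png',g['color'])"; python3 plan.py 430 100 200
```

```text
t 44.35 pos [436.11 -11.28 166.03] rot [-178.85    3.16  175.39] F [ 0.3   0.16 -0.14] w 91.5 q [ -1.88   4.3  109.42  -1.46  63.19 -86.61]
units dx 0.75 dy 5.52 dz -1.70
```

View pics/o26.png

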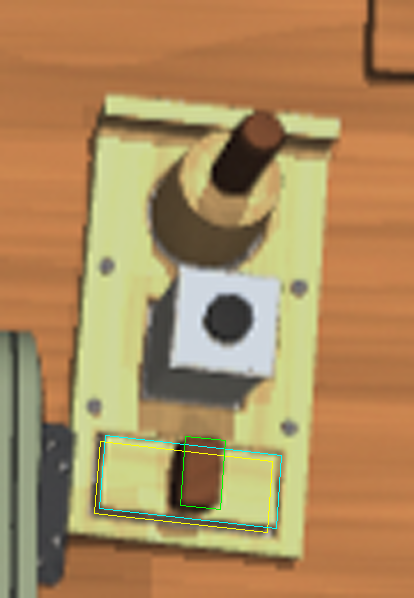

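View pics/s26.png

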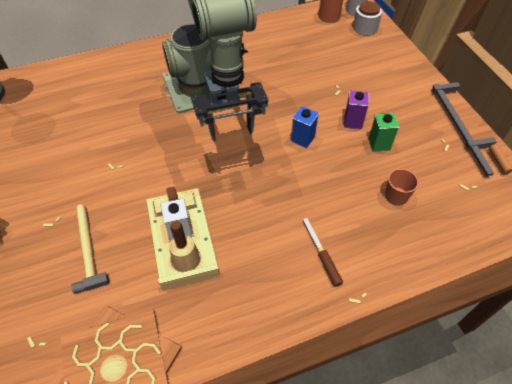

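```bash
python3 -c "
from workcell import job;print(job.job_done())"
```

```text
the job is handed in; nothing more can be done
None
```

The mallet, the silver tin and the sanding block are each in their own recess in the caddy, loaded in that order. I handed the job in at about 44 s with the arm clear of everything.

**Last checks:** Each of the three reached its recess floor with a clear rise in force. In the camera overlays all three sit upright in the right recess, to within about a pixel or two. The tin was compared with its outline only from the scene camera. The hammer, gouge, pot and the coloured tins look unmoved in the last picture.

**What went wrong on the way:**
- **Mallet:** the first attempt caught the rim of the round recess and the mallet tilted in the grip. I lifted it out, stood it upright on the bench beside the caddy, let go and gripped it again. The second attempt went straight in.
- **Sanding block:** the first grasp closed on nothing, just above the block's grip, and the block did not move. The images showed the fingertips about 36–38 mm higher than the reported TCP height. The second grasp, set lower to allow for this, held.
- **Grip heights:** because of that same offset, the mallet and tin were gripped nearer their tops than specified. Both held.
- **Tool tilt:** the tool slowly tilted to about 3° during the run. The tin was a degree or so off upright when it touched down, and the block was tilted by about as much just before; both were let go on the recess floor and settled flat.

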